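# Pack and twist-lock a nested seasoning canister

### The job

Pack the seasoning canister: stand the steel cup in the round recess of the green base, put every red-capped pod from the blue pocket tray into the cup (leave the green-capped ones in their pockets) and close the cup with its knobbed lid. Then lower the green cover over the cup so that its two slots pass the base's brass lugs, twist it clockwise (seen from above) until it stops, and carry the locked canister by its handle to the red order tray, where it must stand flat inside the rim. Do not tip the canister over and do not disturb the jar, the tin or the bottle.

Things in the scene. Friction and masses are not known exactly. Their poses are not given: they have to be found in the camera images.
- fixture: black plate with a raised grey square frame, fixed to the table, that keeps the canister's base from turning: 125 x 125 mm, plate 6 mm thick, frame rim 14 mm above the table, opening 101 x 101 mm. Origin: centre of its underside, on the table; x, y along its sides.
- base: canister base, dark green, loose (about 0.32 kg), standing in the fixture's opening; lifts straight out. Square foot 96 x 96 x 12 mm (sides along x, y); on it a round boss, 80 mm diameter, up to 32 mm above the underside; in the boss a round recess, 68 mm diameter, floor 20 mm above the underside. Two lugs at +x and -x. Origin: centre of its underside.
- base_lug (a point): outer end of the base's +x brass lug, 46 mm from the base's axis, 28 mm above its underside. Both lugs (+x, -x) stick out of the boss, 14 mm wide, from 24 to 32 mm above the underside.
- cover_grip (a point): centre of the red bar handle on the roof of the dark green, gold-banded cover (loose, about 0.18 kg), a round bell open below, 106 mm diameter. Bar: 60 mm long along x, 16 mm wide along y, 30 mm high; roof's top 15 mm below this point, cover's lower rim 125 mm below; inside 106 mm high. Seated on the base's foot, this point is 137 mm above the base's underside.
- cover_slot (a point): middle of the cover's +x slot, on its lower rim, 46 mm from the axis. Inside the rim runs a ledge 9 mm high, 86 mm clear diameter, cut by two slots 26 mm wide at +x and -x, under the bar's ends (yellow marks). Bar in line with the lugs, either way round, the slots pass the lugs; turned clockwise from above it stops, locked, after 1.13 rad. Lifted, the base then hangs on the lugs with 3 mm play.
- cup_mid (a point): centre of the steel inner cup, half-way up its axis: open upwards, loose, 62 mm outer and 56 mm inner diameter, 68 mm high, floor 4 mm thick, about 0.09 kg; z points up to its mouth. Standing in the recess, this point is 54 mm above the base's underside.
- lid_mid (a point): centre of the knob of the cup's steel lid (loose, about 0.04 kg): black knob 18 mm diameter, 20 mm high, on a disc 62 mm diameter and 4 mm thick with a plug below, 48 mm diameter and 5 mm deep, that enters the cup. Total height 29 mm, this point 19 mm above the plug's underside; on the cup with the disc on its rim it is 48 mm above the cup's centre. z points up.
- pod_tray: blue pocket tray fixed to the table, 125 x 195 x 20 mm, with eight square pockets 21 mm wide and 10 mm deep, at x = -27.5 and 27.5 mm, y = -72, -24, 24 and 72 mm from the centre. Origin: centre of its underside.
- red1_mid (a point): centre of a seasoning pod with a red cap: white cylinder, 18 mm diameter, 26 mm long with its cap, about 15 g, standing in a pocket (16 mm of it stands out); z along its axis towards the cap. There are three to five red-capped pods; one that is absent is given as None.
- red2_mid (a point): centre of a seasoning pod with a red cap: white cylinder, 18 mm diameter, 26 mm long with its cap, about 15 g, standing in a pocket (16 mm of it stands out); z along its axis towards the cap. There are three to five red-capped pods; one that is absent is given as None.
- red3_mid (a point): centre of a seasoning pod with a red cap: white cylinder, 18 mm diameter, 26 mm long with its cap, about 15 g, standing in a pocket (16 mm of it stands out); z along its axis towards the cap. There are three to five red-capped pods; one that is absent is given as None.
- red4_mid (a point): centre of a seasoning pod with a red cap: white cylinder, 18 mm diameter, 26 mm long with its cap, about 15 g, standing in a pocket (16 mm of it stands out); z along its axis towards the cap. There are three to five red-capped pods; one that is absent is given as None.
- red5_mid (a point): centre of a seasoning pod with a red cap: white cylinder, 18 mm diameter, 26 mm long with its cap, about 15 g, standing in a pocket (16 mm of it stands out); z along its axis towards the cap. There are three to five red-capped pods; one that is absent is given as None.
- green1_mid (a point): centre of a seasoning pod with a green cap, the same size as the red-capped ones; it stays in its pocket.
- green2_mid (a point): centre of a seasoning pod with a green cap, the same size as the red-capped ones; it stays in its pocket.
- order_tray: shallow red square tray fixed to the table, 160 x 160 mm, inside 148 x 148 mm, floor 6 mm thick, rim 18 mm above the table. Origin: centre of its underside.
- jar: bystander: amber jar with a red cap, 72 mm diameter, 130 mm high. Origin: centre of its underside.
- tin: bystander: tin can with a green label, 100 mm diameter, 120 mm high. Origin: centre of its underside.
- soy: bystander: amber bottle with a red cap, 64 mm diameter, 160 mm high. Origin: centre of its underside.
There are look-alikes about, which are no part of the job. There is more than one size of the pod_tray; the one meant has the size given above.

How it is judged (in metres and radians):
On the way, in this order (a step that is already met when the one before it is completed fails the run):
1. the cup stands in the base's recess with all the red-capped pods in it and its lid on (horizontal distance between cup_mid and base below 0.006 m and z of cup_mid in the frame of base below 0.059 m and angle between the z axis of cup_mid and the z axis of base, either way round below 0.08 rad and z of red1_mid in the frame of cup_mid between -0.032 and 0.034 m and distance between each of red1_mid, red2_mid, red3_mid, red4_mid, red5_mid and cup_mid below 0.041 m and z of red2_mid in the frame of cup_mid between -0.032 and 0.034 m and z of red3_mid in the frame of cup_mid between -0.032 and 0.034 m and z of red4_mid in the frame of cup_mid between -0.032 and 0.034 m and z of red5_mid in the frame of cup_mid between -0.032 and 0.034 m and horizontal distance between lid_mid and cup_mid below 0.007 m and z of lid_mid in the frame of cup_mid below 0.052 m and angle between the z axis of lid_mid and the z axis of cup_mid, either way round below 0.07 rad), for 0.2 s.
2. the cover is down on the base around the cup and twisted locked (all of step 1 and z of cover_grip in the frame of base below 0.141 m and horizontal distance between cover_grip and base below 0.007 m and angle between the z axis of cover_grip and the z axis of base, either way round below 0.06 rad and angle between the x axis of cover_grip and the x axis of base, either way round above 0.85 rad), for 0.2 s.
At the end, for the whole second after the job is handed in: base flat, at rest in the order tray (centre within 40 mm, tilt under 0.05 rad); cover down on it (handle under 141 mm above underside), turned at least 0.85 rad from the lugs; cup in the recess (within 6 mm) with its lid on and all red-capped pods; green-capped pods standing in the pocket tray (all of step 2 and distance between each of green1_mid, green2_mid and pod_tray below 0.09 m and z of each of green1_mid, green2_mid in the frame of pod_tray below 0.031 m and angle between each of green1_mid, green2_mid's own z axis and vertical below 0.3 rad and horizontal distance between base and order_tray below 0.04 m and z of base in the frame of order_tray below 0.01 m and angle between base's own z axis and vertical below 0.05 rad and linear speed of base below 0.02 m/s); the robot touches nothing.
It fails at once if the jar is pushed more than 30 mm (distance of jar from where it was at the start of the episode above 0.03 m).
It fails at once if the tin is pushed more than 30 mm (distance of tin from where it was at the start of the episode above 0.03 m).
It fails at once if the soy is pushed more than 30 mm (distance of soy from where it was at the start of the episode above 0.03 m).
It fails at once if the canister is tipped over (angle between base's own z axis and vertical above 0.6 rad).
Of red1, red2, red3, red4, red5 only 3 to 5 are there at a start; the rules pass over those that are not, and their reading is None.
At some moment in a run one of cover may be knocked a few centimetres aside while the robot is not near it.
It also fails if it takes over 192 s, if anything falls off the work surface, if the arm or the gripper's body presses on something with over 40 N, if the wrist force passes 120 N, or if a joint passes its speed limit or range.

### The arm

A 7-joint arm with a two-finger parallel gripper is mounted at the origin on the work surface. World frame = base frame: x ahead of the robot, y to its left, z up, the work surface at z = 0. Lengths are in mm, angles in rad, forces in N, time in s.
With the tool pointing down it reaches from about 400 to 875 mm from the base axis. Payload 4.4 kg.
Tool frame: the origin (TCP) lies at the very end of the fingers, on their centre line; the grasp point (between the pads) lies 19 mm behind it (env.pinch_z is the distance from the TCP to the grasp point, in mm); z points along the fingers, y is the line along which they close (so a half turn about z gives the same grasp; the last joint's range is limited). The gripper opens to 85 mm and grips with 20 to 120 N. Pads are 22 mm wide; open, the fingers measure 114 mm over their backs; the gripper's body (76 mm by 85 mm) begins 54 mm behind the grasp point. The pads swing forward as they close: fully open they stand 13 mm farther back than shut.
Start: joints at [1.204, 0.628, 0.038, 1.517, -0.027, 0.996, -0.02], TCP at [192.613, -620.821, 208.513] pointing down, gripper open.
Joint ranges: [-3.06, 3.06], [-0.37, 2.12], [-1.25, 1.32], [0.18, 2.47], [-1.1, 4.24], [0.23, 1.98], [-2.94, 2.94]. Speed limits (rad/s): [2.57, 2.57, 3.14, 3.14, 3.14, 3.14, 3.14].

### API

Orientations are given as a unit quaternion [w, x, y, z].
In Python, from workcell import env, optics, order, spotter gives the robot as it stands.
- The arm moves only by the tool jog_arm, never from a script. Its argument "plan" is a list of rows, each a list of 5 numbers: the shift along the tool's x, y, z in mm, then the turn about the tool's z in degrees, then the opening, from -1 (shut) to 1 (fully open). A call has 1 to 8 rows; each row shifts and turns the commanded pose from where the row before left it, along the tool's axes as they then stand; what a row does not reach is not made up. A row lasts 1/10 s, in which the tool goes at most 50 mm and 8.59 degrees, less where a joint would pass 70% of its speed; a pose out of reach is approached as far as the arm can. A call with a gripper value outside its range is refused whole. The fingers move at their own pace and stop on an object; the grip force is fixed at half the most. Time passes only in rows, so rows that do not move let the fingers close. It gives the time, the measured TCP pose, the force, the opening and the grip force at its end, in the units of the state.
- env.sense(): the state, without advancing time (a new reading comes with each control period).
- optics.grab_frame(name): name is "side" or "top" or "wrist"; returns a dict with "image" (400x640x3 uint8, blue, green, red), "range_z" (400x640 float32, mm along the optical axis (not along the pixel's ray), 0 where there is no reading), "fov_y" (degrees; the focal length in pixels is half the picture's height over the tangent of half this angle, whatever the lens; pixels are square), "cx", "cy" (the principal point, pixels), "T" (4x4, takes a point from camera to world coordinates); the wrist camera has in their place "tool_from_camera" (4x4, takes a point from camera to tool coordinates, whose origin is the TCP and whose axes are the flange's). Camera axes: x right, y down, z forward; pixel columns grow to the right and rows downward; lengths in mm; the calibration is good to about 2 mm. A picture is of the moment at which its call begins: read the wrist's pose just before it.
- order.finish_job(): hands the job in; it is judged then, once.
Trained networks look in the newest picture that a camera, given by its name, has taken for a name from the list of things; names that differ only in an ending like _2 or _b are one class to them, and where a whole thing is asked for, a point or a joint stands for the part that bears it (a point fixed in the world has none). Each returns a list of dicts, best first, with "p" (0 to 1); they miss things now and then, are a little off and sometimes report something else, mostly with a low value. They report only what shows in the picture. A call takes as long as a camera call. They do not tell look-alikes from the thing itself.
- spotter.regions_of(camera, thing): "mask" (400x640 bool, what is visible of it) and "bbox" ([left, top, right, bottom] in pixels, round what is visible of it).
The state is a dict: "clock": time; "qpos": joint angles; "joint_velocities": joint speeds; "joint_efforts": joint torques, N m; "tcp_pos": TCP position; "tcp_rot": TCP orientation; "ft_force": force on the tool from outside, world axes, zero at the start; "ft_torque": the same for the moment, N m; "gripper_width": finger opening in mm; "gripper_force": force on a finger pad.
Only numpy, scipy, OpenCV 4.12 (cv2) and the standard library are available. Lean on these libraries where they do the work, as an engineer would, in place of code of your own. Each camera call takes 0.05 s, during which the arm holds its last target. There are 200 camera calls.

## Working session

There is one attempt and no reset: what is moved stays moved. The work goes in short steps, Python scripts to look and compute and a tool call to move; the robot and the scene stay as the last step left them, time stands still between calls to the robot, and variables do not carry over. Pictures are saved under pics/ and viewed, at most 16 in all, crops included, and the job is handed in when it is done.

Besides the shell and the picture viewer there is one more tool, called as name(argument=value, ...), one argument or row to a line, values as JSON. jog_arm: Moves the arm, as the interface text tells. Its arguments: {"type":"object","properties":{"plan":{"type":"array","items":{"type":"array","items":{"type":"number"}}}},"required":["plan"]}

```bash
mkdir -p pics; ls
cat > h.py <<'E'
import numpy as np, cv2
from workcell import env, optics, order, spotter
from scipy.spatial.transform import Rotation as R
def toolT():
    s=env.sense(); T=np.eye(4); q=s["tcp_rot"]
    T[:3,:3]=R.from_quat([q[1],q[2],q[3],q[0]]).as_matrix(); T[:3,3]=s["tcp_pos"]; return T
def grab(name):
    W=toolT(); f=optics.grab_frame(name)
    if name=="wrist": f["T"]=W@np.array(f["tool_from_camera"])
    f["f"]=200/np.tan(np.radians(f["fov_y"])/2)
    Z=f["range_z"]; v,u=np.mgrid[:400,:640]
    P=np.stack([(u-f["cx"])/f["f"]*Z,(v-f["cy"])/f["f"]*Z,Z],-1)
    T=np.array(f["T"]); f["P"]=P@T[:3,:3].T+T[:3,3]; f["P"][Z<=0]=np.nan
    return f
def proj(f,p):
    T=np.linalg.inv(f["T"]); c=T[:3,:3]@np.array(p)+T[:3,3]
    return c[:2]/c[2]*f["f"]+[f["cx"],f["cy"]]
E
cat > a.py <<'E'
from h import *
s=env.sense(); print(s["clock"],s["tcp_pos"],s["tcp_rot"],s["gripper_width"],env.pinch_z)
for c in ["side","top"]:
    f=grab(c); cv2.imwrite(f"pics/{c}0.png",f["image"])
    np.set_printoptions(precision=1,suppress=True)
    print(c,f["f"],f["T"][:3,3])
    for n in ["fixture","base","base_lug","cover_grip","cover_slot","cup_mid","lid_mid","pod_tray","red1_mid","green1_mid","order_tray","jar","tin","soy"]:
        for r in spotter.regions_of(c,n)[:8]:
            m=r["mask"]; p=f["P"][m]; p=p[~np.isnan(p[:,0])]
            if len(p)==0: continue
            print(n,round(r["p"],2),[int(x) for x in r["bbox"]],m.sum(),"med",np.median(p,0),"lo",np.percentile(p,2,0),"hi",np.percentile(p,98,0))
E
python3 a.py
```

```text
pics
0.0 [ 192.42584491 -620.16796965  207.57039866] [-9.44440877e-04  9.88711358e-01  1.49829696e-01 -1.44277456e-04] 85.63071493108278 18.700000000000003
side 374.87576865430356 [109.2 810.5 812.3]
fixture 0.81 [287, 213, 335, 247] 521 med [500.8  86.   13.3] lo [443.8 -21.8  -0.7] hi [588.2 118.3  17.5]
base 0.88 [294, 216, 329, 240] 747 med [512.5  54.3  25.4] lo [466.1  -4.   11.2] hi [561.2  97.7  39.4]
base_lug 0.89 [294, 214, 329, 237] 725 med [512.2  54.6  25.5] lo [466.1  -1.9  11.7] hi [557.5  96.3  39.4]
cover_grip 0.84 [295, 150, 327, 191] 1188 med [ 624.9 -135.6   85.4] lo [ 589.1 -198.3    0.8] hi [ 689.2 -112.6  139.3]
cover_slot 0.73 [295, 148, 327, 192] 1157 med [ 624.1 -135.2   86.5] lo [ 589.1 -194.2    4.2] hi [ 685.3 -112.6  139.3]
cup_mid 0.8 [237, 219, 257, 250] 581 med [658.2 203.6  43.1] lo [631.9 167.9   6. ] hi [691.6 228.2  68.9]
lid_mid 0.62 [343, 198, 359, 212] 180 med [ 463.7 -122.7    9.8] lo [ 438.3 -155.     4.9] hi [494.6 -97.5  29.9]
pod_tray 0.63 [234, 258, 318, 336] 3044 med [471.7 326.6  19.7] lo [412.5 213.7   2.4] hi [538.7 406.3  22.9]
pod_t
[... 2462 characters left out ...]
.5] lo [ 401.1 -395.1    1.4] hi [ 553.9 -240.8   19.7]
order_tray 0.5 [350, 220, 372, 242] 373 med [ 466.  -126.     8.9] lo [ 439.3 -154.1    1.9] hi [493.2 -99.6  29.7]
jar 0.59 [271, 96, 302, 131] 828 med [779.9  71.  124.2] lo [761.4  40.    7.4] hi [823.4 103.  132.7]
tin 0.59 [162, 127, 209, 176] 1454 med [681.9 346.1 117. ] lo [644.  310.2  19. ] hi [731.5 398.3 122.8]
tin 0.28 [208, 237, 216, 244] 39 med [448.  284.   34.5] lo [440.  276.8  20.1] hi [454.4 292.7  39.8]
soy 0.71 [433, 145, 471, 180] 744 med [ 646.8 -368.3  104.7] lo [ 624.8 -406.6    3.9] hi [ 684.3 -349.2  161.6]
soy 0.47 [161, 130, 210, 174] 1510 med [681.9 346.5 116.9] lo [644.  310.3   9.7] hi [734.  399.3 122.8]
```

```bash
python3 -c "
import cv2
a=cv2.imread('pics/top0.png');cv2.imwrite('pics/topc.png',cv2.resize(a[90:330,140:480],None,fx=2.35,fy=2.35,interpolation=cv2.INTER_CUBIC))"
```

```text
(no output)
```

View pics/topc.png

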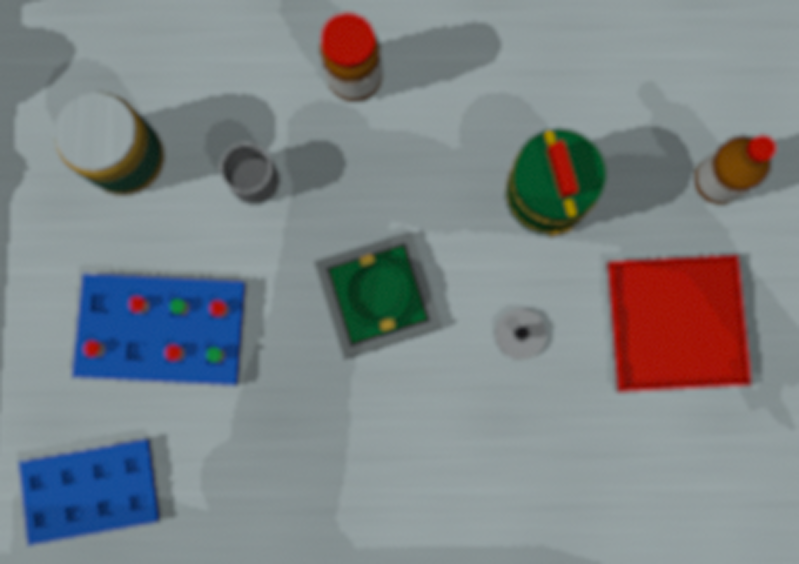

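```bash
cat > m.py <<'E'
from h import *
np.set_printoptions(precision=1,suppress=True)
def box(f,lo,hi):
    P=f["P"]; return np.all((P>lo)&(P<hi),-1)
def rect(p):
    (c,s,a)=cv2.minAreaRect(p[:,:2].astype(np.float32)); return np.array(c),np.array(s),a
def bgr(f):
    I=f["image"].astype(int); return I[...,0],I[...,1],I[...,2]
def pods(f,lo=(400,200,29),hi=(550,415,50)):
    b,g,r=bgr(f); M=box(f,lo,hi); out=[]
    for nm,mm in (("red",(r>g+50)&(r>b+50)),("green",(g>r+30)&(g>b+20))):
        n,L,st,_=cv2.connectedComponentsWithStats((M&mm).astype(np.uint8))
        for i in range(1,n):
            if st[i,4]>=6:
                p=f["P"][L==i]; p=p[p[:,2]>np.percentile(p[:,2],80)-4]
                out.append((nm,st[i,4],(p.min(0)+p.max(0))/2,np.median(p,0)))
    return out
if __name__=="__main__":
  for c in ["top","side"]:
    f=grab(c); b,g,r=bgr(f); P=f["P"]; print(c)
    for o in pods(f): print(*o)
    print("tray",rect(P[box(f,(380,190,14),(560,430,24))&(b>r+50)]))
    print("cup rim",rect(P[box(f,(620,150,62),(710,240,80))]))
    p=P[box(f,(430,-170,22),(510,-80,40))]; print("knob",len(p),rect(p),np.median(p,0))
    print("disc",rect(P[box(f,(430,-170,6),(510,-80,14))]))
    print("bar",rect(P[box(f,(580,-230,128),(700,-90,150))]), "roof",rect(P[box(f,(580,-230,108),(700,-90,150))]))
    br=(r>b+50)&(g>b+30)&(abs(r-g)<90)
    m=box(f,(440,-30,25),(590,120,50))&br
    n,L,st,_=cv2.connectedComponentsWithStats(m.astype(np.uint8))
    for i in range(1,n):
        if st[i,4]>3: print("lug",st[i,4],P[L==i].mean(0),P[L==i].min(0),P[L==i].max(0))
    print("fixture+base",rect(P[box(f,(420,-50,11),(610,140,50))]))
    print("boss",rect(P[box(f,(440,-30,36),(590,120,50))]))
    print("order",rect(P[box(f,(380,-420,14),(570,-220,30))]))
E
python3 m.py
```

```text
top
red 24 [506.8 327.7  36.4] [506.6 328.8  35.3]
red 28 [501.5 232.3  36.5] [500.4 233.6  35.3]
red 28 [454.7 379.5  35.9] [454.7 378.9  35.2]
red 29 [449.5 283.6  36.6] [448.2 284.8  35.8]
green 23 [503.6 280.8  35.5] [503.7 280.5  34.8]
green 25 [446.1 234.3  37.6] [446.1 235.3  35.4]
tray (array([478.2, 307.4]), array([194.8, 123.7]), 86.48117065429688)
cup rim (array([662.5, 198. ]), array([61.2, 59.1]), 26.70509910583496)
knob 31 (array([ 467.5, -127.6]), array([14.4, 14.3]), 87.49335479736328) [ 466.  -128.6   28.2]
disc (array([ 467.4, -126.8]), array([60.1, 57.4]), 87.73965454101562)
bar (array([ 642. , -166.2]), array([59.9, 17.4]), 12.936716079711914) roof (array([ 642.3, -166.1]), array([104.9, 102.6]), 89.47730255126953)
lug 18 [556.3  56.4  37.8] [551.1  49.4  34.5] [562.5  63.3  41.5]
lug 21 [478.8  32.9  37.4] [472.5  27.4  33.8] [483.9  38.6  40.2]
fixture+base (array([517.2,  45. ]), array([125.4, 124.7]), 17.1085147857666)
boss (array([516.8,  44.5]), array([77.4, 76.7]), 54.41510772705078)
order (array([ 478.4, -318.8]), array([159.6, 160.8]), 2.4383890628814697)
[... 408 characters left out ...]
60.7]), 10.833897590637207)
knob 22 (array([ 468. , -127.8]), array([13.7, 19.9]), 26.099281311035156) [ 467.2 -123.5   28.4]
disc (array([ 466.7, -126.1]), array([60.6, 60.8]), 33.279415130615234)
bar (array([ 640.9, -163.3]), array([58. , 20.5]), 19.022605895996094) roof (array([ 637.6, -159.1]), array([105. ,  96.1]), 29.371335983276367)
lug 11 [556.1  58.9  37.6] [551.3  50.   33. ] [561.7  64.3  41.3]
lug 15 [476.4  34.8  36.3] [471.5  28.4  25.8] [481.4  40.2  41.2]
fixture+base (array([516.6,  46.2]), array([125.5, 131.5]), 16.79885482788086)
boss (array([518.1,  45. ]), array([78. , 80.1]), 54.407047271728516)
order (array([ 478. , -318.9]), array([160.5, 165.7]), 2.2862281799316406)
```

jog_arm(
  plan=[
    [34.5,-32.15,0,0,1],
    [34.5,-32.15,0,0,1],
    [34.5,-32.15,0,0,1],
    [34.5,-32.15,0,0,1],
    [34.5,-32.15,0,0,1],
    [34.5,-32.15,0,0,1],
    [34.5,-32.15,0,0,1],
    [34.5,-32.15,0,0,1],
  ],
)

```text
clock: 2.4
tcp_pos: [380.9, -291.8, 208.8]
tcp_rot: [0.0, 0.989, 0.15, 0.0]
ft_force: [1.4, -0.1, -0.1]
gripper_width: 85.5
gripper_force: 0.0
```

jog_arm(
  plan=[
    [34.5,-32.15,0,0,1],
    [34.5,-32.15,0,0,1],
    [34.5,-32.15,0,0,1],
    [34.5,-32.15,0,0,1],
    [34.5,-32.15,0,0,1],
    [34.5,-32.15,0,0,1],
    [34.5,-32.15,0,0,1],
    [0,0,0,0,1],
  ],
)

```text
clock: 3.2
tcp_pos: [547.2, 1.7, 208.7]
tcp_rot: [-0.002, 0.988, 0.155, 0.002]
ft_force: [-0.6, -0.7, 0.8]
gripper_width: 85.2
gripper_force: 0.0
```

jog_arm(
  plan=[
    [33.9,-30.3,0,0,1],
    [33.9,-30.3,0,0,1],
    [33.9,-30.3,0,0,1],
    [33.9,-30.3,0,0,1],
    [33.9,-30.3,0,0,1],
    [0,0,40,0,1],
    [0,0,30,0,1],
    [0,0,0,0,1],
  ],
)

```text
clock: 4.0
tcp_pos: [657.4, 186.6, 133.6]
tcp_rot: [0.001, 0.989, 0.15, -0.005]
ft_force: [0.0, 0.5, -1.0]
gripper_width: 85.5
gripper_force: 0.0
```

```bash
cat > st.py <<'E'
from h import *
import sys
# usage: st.py x y z [yaw]: tool shift needed to reach the target, at rest
T=toolT(); s=env.sense()
yaw=np.degrees(np.arctan2(T[1,0],T[0,0])); t=np.array([float(a) for a in sys.argv[1:4]])
d=T[:3,:3].T@(t-T[:3,3]); print("tcp",T[:3,3].round(1),"yaw",round(yaw,2),"tilt",T[:2,2].round(3),"w",round(s["gripper_width"],1),"q7",round(s["qpos"][6],2),"t",round(s["clock"],1))
print("shift",d.round(1),"turn",[round(yaw-float(a),1) for a in sys.argv[4:5]])
if len(sys.argv)>4:
    # shift if the turn is done first
    y=np.radians(float(sys.argv[4])); X=np.array([np.cos(y),np.sin(y)]); Y=np.array([X[1],-X[0]]); e=(t-T[:3,3])[:2]
    print("after turn",(X@e).round(1),(Y@e).round(1))
E
python3 st.py 662 198 40
```

```text
tcp [657.4 186.6 133.6] yaw 17.25 tilt [-0.009 -0.003] w 85.5 q7 -1.6 t 4.0
shift [ 8.7 -9.6 93.5] turn []
```

jog_arm(
  plan=[
    [8.5,-9.5,20,0,1],
    [0,0,20,0,1],
    [0,0,0,0,1],
    [0,0,0,0,1],
  ],
)

```text
clock: 4.4
tcp_pos: [667.1, 198.9, 100.0]
tcp_rot: [0.0, 0.989, 0.149, 0.001]
ft_force: [0.2, -0.7, 0.5]
gripper_width: 85.8
gripper_force: 0.0
```

```bash
python3 st.py 662 198 40
cat > w.py <<'E'
from m import *
import sys
f=grab("wrist"); cv2.imwrite(f"pics/{sys.argv[1]}.png",f["image"])
p=f["P"][box(f,(600,140,60),(720,260,76))]; print("cup rim",rect(p),p[:,2].mean())
E
python3 w.py w1
```

```text
tcp [667.1 198.9 100. ] yaw 17.18 tilt [ 0.001 -0.   ] w 85.8 q7 -1.62 t 4.4
shift [-5.2 -0.7 60. ] turn []
cup rim (array([663.7, 198.7]), array([61. , 61.4]), 74.77803802490234) 66.03205861475742
```

View pics/w1.png

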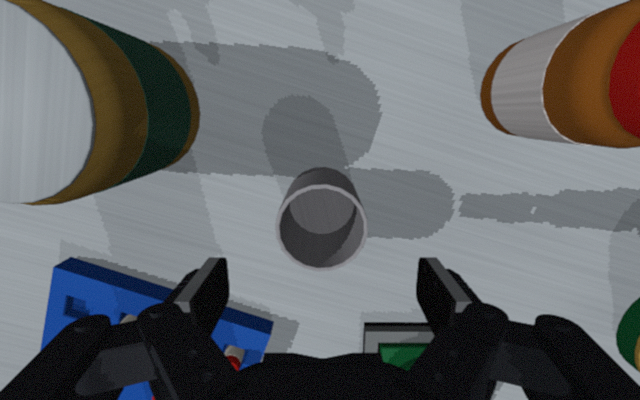

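jog_arm(
  plan=[
    [-4,-0.6,20,0,1],
    [0,0,40,0,1],
    [0,0,0,0,1],
    [0,0,0,0,-1],
    [0,0,0,0,-1],
    [0,0,0,0,-1],
    [0,0,0,0,-1],
    [0,0,0,0,-1],
  ],
)

```text
clock: 5.25
tcp_pos: [663.6, 199.4, 40.7]
tcp_rot: [-0.0, 0.989, 0.15, 0.002]
ft_force: [-0.4, -0.8, -0.0]
gripper_width: 12.2
gripper_force: 0.0
```

```bash
python3 st.py 517 45 180
```

```text
tcp [663.6 199.4  40.7] yaw 17.23 tilt [0.003 0.001] w 12.2 q7 -1.62 t 5.2
shift [-185.3  104.  -139.9] turn []
```

```bash
cat > w2.py <<'E'
from m import *
import sys
for c in ["top","side"]:
    f=grab(c)
    for r in spotter.regions_of(c,"cup_mid")[:3]:
        p=f["P"][r["mask"]]; p=p[~np.isnan(p[:,0])]; print(c,r["p"],r["bbox"],np.percentile(p,3,0),np.percentile(p,97,0))
f=grab("wrist"); cv2.imwrite(f"pics/{sys.argv[1]}.png",f["image"]); print(f["T"], "tcp px",proj(f,toolT()[:3,3]))
E
python3 w2.py w2
```

```text
top 0.68 [433.5, 146.4, 473.4, 181.1] [ 625.1 -423.2    0.1] [ 706.1 -349.3  161.1]
top 0.57 [245.5, 157.7, 260.4, 178.0] [632.9 167.3  -0.3] [681.9 199.4  70.1]
side 0.94 [234.4, 219.5, 255.7, 248.2] [632.2 168.8   4.7] [690.9 228.1  67.6]
[[  0.3  -0.9  -0.3 730.4]
 [ -1.   -0.3  -0.1 220.5]
 [  0.    0.3  -1.  203.6]
 [  0.    0.    0.    1. ]] tcp px [322.5 244.1]
```

View pics/w2.png

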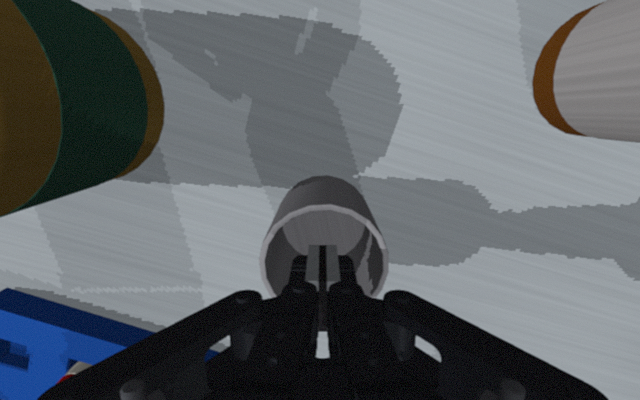

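jog_arm(
  plan=[
    [0,0,-20,0,-1],
    [0,0,-40,0,-1],
    [0,0,0,0,1],
    [0,0,0,0,1],
    [0,0,0,0,1],
    [0,0,0,0,1],
    [0,0,0,0,1],
    [0,0,0,0,1],
  ],
)

```text
clock: 6.3
tcp_pos: [661.9, 198.8, 97.7]
tcp_rot: [0.0, 0.989, 0.15, -0.001]
ft_force: [0.1, 0.2, 0.3]
gripper_width: 84.5
gripper_force: 0.0
```

```bash
python3 st.py 663 198 40; python3 w.py w3; python3 w2.py w3|grep -v '\]\]'
```

```text
tcp [661.9 198.8  97.7] yaw 17.23 tilt [-0.001 -0.   ] w 84.5 q7 -1.62 t 6.3
shift [ 0.9  1.1 57.7] turn []
cup rim (array([663.8, 198.6]), array([61.1, 61.2]), 2.6322877407073975) 66.04549204377025
top 0.69 [238.9, 150.3, 261.6, 181.6] [632.5 167.4  -0.7] [690.5 214.9  69.4]
top 0.28 [397.8, 199.0, 459.0, 256.6] [ 405.  -394.4    2. ] [ 551.7 -241.2   19.1]
side 0.57 [233.6, 220.8, 256.3, 250.3] [632.4 120.5  -0.3] [702.9 228.1  68.6]
[[  0.3  -0.9  -0.3 730.4]
 [ -1.   -0.3  -0.1 220.6]
 [  0.    0.3  -1.  263.3]
```

jog_arm(
  plan=[
    [0,0,30,0,1],
    [0,0,28,0,1],
    [0,0,0,0,1],
    [0,0,0,0,1],
  ],
)

```text
clock: 7.0
tcp_pos: [662.3, 199.0, 40.6]
tcp_rot: [0.0, 0.989, 0.15, -0.0]
ft_force: [0.2, 0.1, 0.1]
gripper_width: 85.0
gripper_force: 0.0
```

```bash
python3 st.py 663 198 40; python3 w.py w4
```

```text
tcp [662.3 199.   40.6] yaw 17.24 tilt [-0.001 -0.   ] w 85.0 q7 -1.62 t 7.0
shift [0.4 1.1 0.6] turn []
cup rim (array([662.6, 199.7]), array([62.1, 73.4]), 56.87576675415039) 65.82681864410475
```

View pics/w4.png

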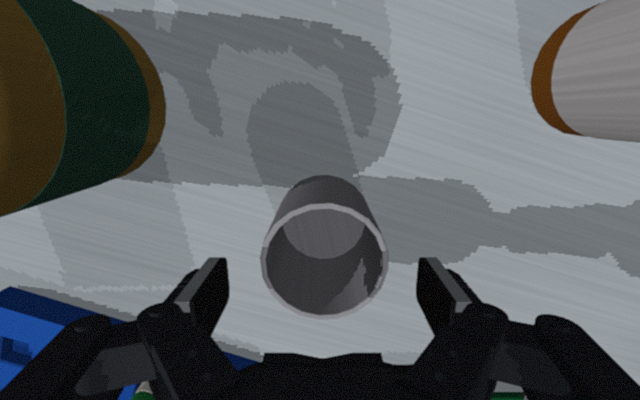

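Run:
```python
from m import *
f=grab("wrist"); P=f["P"]
Ti=np.linalg.inv(toolT())
q=P@Ti[:3,:3].T+Ti[:3,3]
for v,u in [(262,222),(265,424),(290,215),(275,432),(285,445),(320,430),(300,200)]: print((u,v),"tool",q[v,u],"world",P[v,u], f["range_z"][v,u])
print(f["tool_from_camera"],f["f"])
m=(q[...,2]>-60)&(q[...,2]<-1)&(abs(q[...,0])<16)&(abs(q[...,1])>38)&(abs(q[...,1])<60)
print(np.percentile(q[m],[0,2,50,98,100],axis=0))
```

```text
(222, 262) tool [  9.5 -43.  -41.1] world [659.9 243.2  83.4] 135.44038
(424, 265) tool [  8.8  42.7 -42.7] world [684.6 161.2  84.9] 134.24635
(215, 290) tool [  2.7 -43.1 -52.1] world [653.3 241.3  94.3] 126.87382
(432, 275) tool [  9.7  42.6 -52.8] world [685.4 161.5  95. ] 124.32696
(445, 285) tool [ 10.5  44.3 -61.5] world [686.6 160.1 103.8] 115.69921
(430, 320) tool [ -8.7  42.6 -55.7] world [667.8 156.1  97.9] 126.65871
(200, 300) tool [  7.8 -43.1 -66.9] world [658.2 242.8 109.2] 111.17163
[[   0.    -1.    -0.3   71.4]
 [   1.    -0.     0.    -0.5]
 [  -0.    -0.3    1.  -164.9]
 [   0.     0.     0.     1. ]] 317.9696462874078
[[-11.8 -56.8 -60. ]
 [-10.5 -55.2 -59.7]
 [  6.2 -42.3 -50. ]
 [ 11.1  54.7 -36.2]
 [ 11.7  56.8 -34.2]]
```

jog_arm(
  plan=[
    [0.5,0.5,28,0,1],
    [0,0,0,0,1],
    [0,0,0,0,-1],
    [0,0,0,0,-1],
    [0,0,0,0,-1],
    [0,0,0,0,-1],
  ],
)

```text
clock: 7.7
tcp_pos: [664.6, 199.2, 14.7]
tcp_rot: [-0.0, 0.989, 0.15, 0.002]
ft_force: [-0.7, -0.3, 6.4]
gripper_width: 60.1
gripper_force: 65.3
```

```bash
cat > tips.py <<'E'
from m import *
f=grab("wrist"); Ti=np.linalg.inv(toolT()); q=f["P"]@Ti[:3,:3].T+Ti[:3,3]
print("w",env.sense()["gripper_width"],env.sense()["gripper_force"])
h=env.sense()["gripper_width"]/2
for s in (-1,1):
    m=(q[...,2]>-70)&(q[...,2]<5)&(abs(q[...,0])<12)&(s*q[...,1]>h-2)&(s*q[...,1]<h+14)
    p=q[m]
    if len(p): print(len(p),np.percentile(p,[2,50,98,100],axis=0).tolist())
E
python3 tips.py; python3 st.py 517 45 180
```

```text
w 59.848708655094164 65.27468489482999
2113 [[-8.76400502042491, -43.069652152156394, -67.20023238743978], [7.379219591591095, -31.263218053696825, -53.54678649587094], [11.722381320303452, -27.990076454506642, -32.2888605479163], [11.994701917646012, -27.92502663865021, -13.040568531678355]]
1976 [[-9.029742149116316, 28.16142003880276, -66.95886480728709], [7.604576896308629, 31.261982439748248, -54.31360071125885], [11.647788478811094, 42.85628386304812, -33.08236405425052], [11.977532036696743, 43.698336182868395, -6.426418098502944]]
tcp [664.6 199.2  14.7] yaw 17.23 tilt [0.004 0.001] w 59.8 q7 -1.62 t 7.8
shift [-186.   103.5 -166. ] turn []
```

jog_arm(
  plan=[
    [0,0,-40,0,-1],
    [0,0,-40,0,-1],
    [-37,20.7,0,0,-1],
    [-37,20.7,0,0,-1],
    [-37,20.7,0,0,-1],
    [-37,20.7,0,0,-1],
    [-37,20.7,0,0,-1],
    [0,0,0,0,-1],
  ],
)

```text
clock: 8.55
tcp_pos: [511.3, 39.1, 92.7]
tcp_rot: [0.001, 0.989, 0.147, -0.004]
ft_force: [0.5, -0.5, -0.8]
gripper_width: 60.0
gripper_force: 65.2
```

jog_arm(
  plan=[
    [0,0,0,0,-1],
  ],
)

```text
clock: 8.65
tcp_pos: [517.0, 44.2, 93.2]
tcp_rot: [0.0, 0.989, 0.149, 0.001]
ft_force: [-0.2, -0.1, -1.2]
gripper_width: 59.8
gripper_force: 65.2
```

```bash
python3 st.py 517 45 41
cat > cb.py <<'E'
from m import *
import sys
z=float(sys.argv[1]); f=grab("wrist"); cv2.imwrite(f"pics/{sys.argv[2]}.png",f["image"]); t=toolT()[:3,3]
p=f["P"][box(f,(t[0]-50,t[1]-50,z-5),(t[0]+50,t[1]+50,z+3))]
Ti=np.linalg.inv(toolT()); q=p@Ti[:3,:3].T+Ti[:3,3]; q=q[(abs(q[:,0])<36)&(abs(q[:,1])<27)]
print("rim tool",q[:,0].min(),q[:,0].max(),np.percentile(q[:,0],[1,99]),len(q))
for cam in ["top","side"]:
    g=grab(cam); p=g["P"][box(g,(t[0]-60,t[1]-60,5),(t[0]+60,t[1]+60,45))]
    b,gr,r=bgr(g); m=box(g,(430,-40,26),(600,130,50))&(r>b+50)&(gr>b+30)&(abs(r-gr)<90)
    n,L,st,_=cv2.connectedComponentsWithStats(m.astype(np.uint8))
    print(cam,"lugs",[g["P"][L==i].mean(0).round(1).tolist() for i in range(1,n) if st[i,4]>4],"fix",rect(g["P"][box(g,(430,-40,11),(600,130,42))]))
    mm=box(g,(t[0]-45,t[1]-45,z-8),(t[0]+45,t[1]+45,z+8)); print("cup+grip",rect(g["P"][mm]) if mm.any() else 0)
E
python3 cb.py 154 w5
```

```text
tcp [517.   44.2  93.2] yaw 17.13 tilt [0.001 0.   ] w 59.8 q7 -1.46 t 8.7
shift [ 0.1 -0.8 52.2] turn []Traceback (most recent call last):
  File "cb.py", line 6, in <module>
    print("rim tool",q[:,0].min(),q[:,0].max(),np.percentile(q[:,0],[1,99]),len(q))
                     ~~~~~~~~~~^^
    return umr_minimum(a, axis, None, out, keepdims, initial, where)
ValueError: zero-size array to reduction operation minimum which has no identity
```

View pics/w5.png

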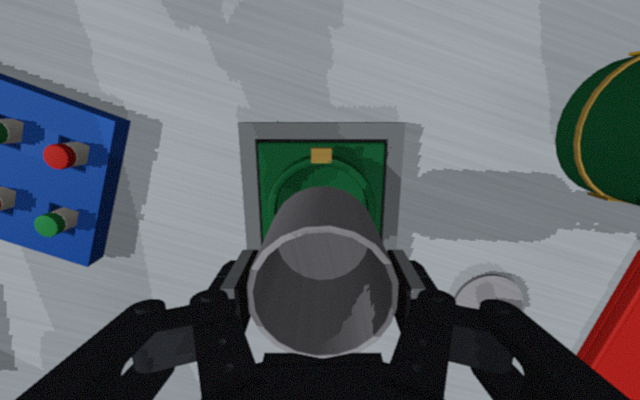

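```bash
sed -i 's/z-5)/z-7)/; s/print("rim tool.*/print("rim tool",np.percentile(q,[0,1,99,100],axis=0).tolist(),len(q)) if len(q) else print("none")/' cb.py; python3 cb.py 147 w6
```

```text
rim tool [[-30.39078901526682, -26.991411744639635, -54.61628171453336], [-29.207997273637233, -26.72393230587341, -54.10604731153635], [29.94559491097295, 26.72532826037513, -47.13991151735358], [30.524028580238735, 26.988448055796326, -46.95529912965739]] 3868
top lugs [] fix (array([507.9, -21.4]), array([65.7,  3. ]), 16.895055770874023)
cup+grip 0
side lugs [[556.4, 58.4, 37.2], [476.4, 34.8, 36.3]] fix (array([517.6,  44.4]), array([125.9, 131.5]), 17.14234161376953)
cup+grip (array([512.1,  49.2]), array([69.2, 59.8]), 63.63656997680664)
```

jog_arm(
  plan=[
    [0,-0.8,25,0,-1],
    [0,0,20,0,-1],
    [0,0,6,0,-1],
    [0,0,2,0,-1],
    [0,0,0,0,-1],
    [0,0,0,0,-1],
  ],
)

```text
clock: 9.45
tcp_pos: [515.7, 46.6, 40.6]
tcp_rot: [-0.0, 0.989, 0.15, -0.001]
ft_force: [-5.1, -0.1, 10.1]
gripper_width: 59.7
gripper_force: 66.3
```

```bash
python3 st.py 517 45 40; python3 cb.py 94 w6
```

```text
tcp [515.7  46.6  40.6] yaw 17.31 tilt [-0.002  0.   ] w 59.7 q7 -1.47 t 9.4
shift [0.7 1.9 0.6] turn []
rim tool [[-30.023437898281145, -26.99650764020045, -54.615819855613246], [-28.757745390465104, -26.71807570713286, -53.923243603217784], [30.337765528822953, 26.708230570208805, -46.46110386995988], [30.90414972609591, 26.997901804236207, -46.31455794260604]] 4054
top lugs [] fix (array([526.4, -15.8]), array([14.3,  2. ]), 13.908651351928711)
cup+grip 0
side lugs [[556.8, 58.7, 37.1], [476.3, 34.7, 36.9]] fix (array([517. ,  45.5]), array([125.8, 129.7]), 17.664806365966797)
cup+grip (array([511.2,  49.5]), array([66.3, 57.3]), 63.47563171386719)
```

jog_arm(
  plan=[
    [0,0,0,0,1],
    [0,0,0,0,1],
    [0,0,0,0,1],
    [0,0,0,0,1],
    [0,0,-30,0,1],
    [0,0,-40,0,1],
    [0,0,-40,0,1],
    [0,0,0,0,1],
  ],
)

```text
clock: 10.4
tcp_pos: [520.5, 46.2, 154.2]
tcp_rot: [0.0, 0.989, 0.15, 0.005]
ft_force: [1.4, 0.3, 0.5]
gripper_width: 85.3
gripper_force: 0.0
```

```bash
cat > cc.py <<'E'
from m import *
import sys
W=toolT(); f=grab("wrist"); cv2.imwrite(f"pics/{sys.argv[1]}.png",f["image"])
b,g,r=bgr(f); P=f["P"]
m=box(f,(470,0,88),(565,90,100)); print("rim",rect(P[m]),np.median(P[m],0))
m=box(f,(430,-40,30),(600,130,50))&(r>b+50)&(g>b+30)&(abs(r-g)<90)
n,L,st,_=cv2.connectedComponentsWithStats(m.astype(np.uint8))
print("lugs",[P[L==i].mean(0).round(1).tolist() for i in range(1,n) if st[i,4]>8],"fix",rect(P[box(f,(420,-60,9),(610,150,18))]))
print("boss",rect(P[box(f,(450,-20,35),(585,110,45))]))
E
python3 cc.py w7; python3 st.py 501 233.7 120 -3.5
```

```text
rim (array([516.1,  46.6]), array([61. , 60.9]), 0.9282437562942505) [513.2  45.9  93.1]
lugs [[557.7, 57.6, 37.5]] fix (array([518. ,  45.2]), array([125.2, 125.3]), 17.21092987060547)
boss (array([522.8,  45. ]), array([76.1, 70.4]), 63.91597366333008)
tcp [518.8  46.  151.9] yaw 17.22 tilt [0.006 0.001] w 85.5 q7 -1.45 t 10.4
shift [  38.4 -184.6   32. ] turn [np.float64(20.7)]
after turn -29.2 -186.3
```

View pics/w7.png

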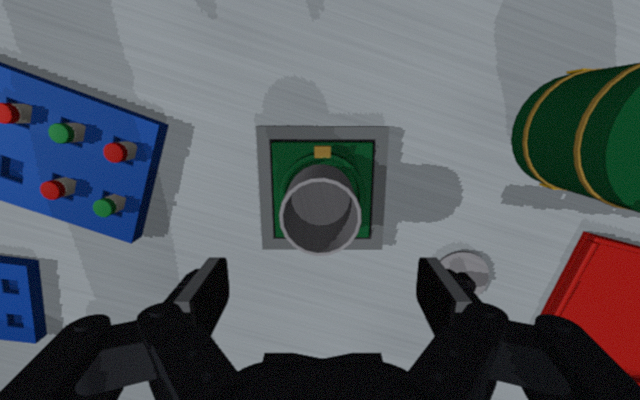

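jog_arm(
  plan=[
    [0,0,0,6.9,-0.1],
    [0,0,0,6.9,-0.1],
    [0,0,0,6.9,-0.1],
    [-7.3,-46.6,0,0,-0.1],
    [-7.3,-46.6,0,0,-0.1],
    [-7.3,-46.6,15,0,-0.1],
    [-7.3,-46.6,20,0,-0.1],
    [0,0,20,0,-0.1],
  ],
)

```text
clock: 11.25
tcp_pos: [496.4, 241.6, 93.1]
tcp_rot: [-0.002, 1.0, -0.025, -0.001]
ft_force: [0.1, 1.1, -0.1]
gripper_width: 38.6
gripper_force: 0.0
```

jog_arm(
  plan=[
    [0,0,0,0,-0.1],
  ],
)

```text
clock: 11.35
tcp_pos: [495.4, 232.8, 91.3]
tcp_rot: [0.002, 1.0, -0.028, -0.003]
ft_force: [-0.3, -1.4, 0.0]
gripper_width: 38.6
gripper_force: 0.0
```

```bash
cat > pw.py <<'E'
from m import *
import sys
x,y,z=[float(a) for a in sys.argv[1:4]]
f=grab("wrist"); cv2.imwrite(f"pics/pw.png",f["image"])
for o in pods(f,lo=(400,190,27)): print(*o)
E
python3 pw.py 501 233.7 40; python3 tips.py; python3 st.py 501 233.7 20 -3.5
```

```text
red 471 [507.7 330.4  34.4] [508.  330.   35.2]
red 448 [501.7 235.2  34.9] [502.2 235.1  35.4]
red 441 [455.7 381.3  34.2] [456.3 380.8  35.1]
green 440 [504.8 282.9  34.6] [505.1 282.4  35.3]
green 394 [447.  238.5  34.6] [447.8 238.4  35.3]
w 38.42105821440607 0.0
2207 [[-10.728322666544814, -32.74355372165421, -69.31988029719973], [6.341705532110552, -21.880740070350214, -51.236444243662376], [11.543652444146073, -19.810657083222715, -25.972258152535744], [11.990446416319855, -19.700961628292873, -21.670381082889747]]
2219 [[-10.567923055250526, 18.32398198477226, -69.39090013557012], [6.3874881935677195, 20.35338300297849, -51.30355548958467], [11.276814041369041, 31.557038177070197, -26.212671520695007], [11.960779990517949, 33.16412187796092, -21.9704132372204]]
tcp [498.3 230.8  94. ] yaw -3.54 tilt [-0.002 -0.002] w 38.4 q7 -2.05 t 11.4
shift [ 2.6 -3.3 74. ] turn [np.float64(-0.0)]
after turn 2.5 -3.1
```

jog_arm(
  plan=[
    [2.8,-3.8,30,0,-0.1],
    [0,0,30,0,-0.1],
    [0,0,20,0,-0.1],
    [0,0,9,0,-0.1],
    [0,0,0,0,-0.1],
    [0,0,0,0,-1],
    [0,0,0,0,-1],
    [0,0,0,0,-1],
  ],
)

```text
clock: 12.25
tcp_pos: [503.1, 236.0, 7.4]
tcp_rot: [-0.0, 1.0, -0.031, 0.001]
ft_force: [0.2, -1.1, 5.5]
gripper_width: 13.7
gripper_force: 58.6
```

```bash
python3 tips.py;  python3 st.py 517 46 110 -3.5
```

```text
w 13.891437609194885 58.78365218639374
2421 [[-8.885346713657963, -20.430211045365034, -69.2986627836928], [7.118415662613472, -10.105670622929267, -43.89028961048241], [11.871891251922012, -5.4308297172284155, -3.268905713214155], [11.998710673040193, -4.98488743471745, -0.6859820371115255]]
2382 [[-8.749115244378789, 5.406760875581966, -69.25531333239813], [7.143870514026389, 9.899962943299073, -44.19679601399145], [11.866535239253837, 20.255359838261146, -3.001611631069852], [11.999044880205304, 20.9373566962266, -0.8539407141187034]]
tcp [503.1 236.    7.4] yaw -3.49 tilt [0.002 0.001] w 13.9 q7 -2.05 t 12.3
shift [  25.7  188.7 -102.7] turn [np.float64(0.0)]
after turn 25.5 188.8
```

jog_arm(
  plan=[
    [0,0,-30,0,-1],
    [0,0,-38,0,-1],
    [0,0,-38,0,-1],
    [0,0,0,0,-1],
  ],
)

```text
clock: 12.7
tcp_pos: [505.4, 238.0, 117.1]
tcp_rot: [-0.003, 1.0, -0.03, 0.004]
ft_force: [0.6, 0.3, -0.6]
gripper_width: 14.0
gripper_force: 58.6
```

```bash
cat > pod.py <<'E'
from m import *
f=grab("wrist"); cv2.imwrite(f"pics/pw.png",f["image"]); T=toolT(); Ti=np.linalg.inv(T); q=f["P"]@Ti[:3,:3].T+Ti[:3,3]
b,g,r=bgr(f); I=f["image"]
m=(abs(q[...,0])<25)&(abs(q[...,1])<14)&(q[...,2]>-35)&(q[...,2]<20)
red=m&(r>g+50)&(r>b+50); wh=m&(np.minimum(np.minimum(r,g),b)>90)
for nm,k in (("red",red),("white",wh)):
    if k.sum()>5: print(nm,k.sum(),np.percentile(q[k],[3,50,97],axis=0).round(1).tolist())
E
python3 pod.py; python3 st.py 517 46 105 -3.5
```

```text
red 959 [[-7.2, -7.4, -31.5], [1.4, -1.2, -30.3], [8.2, 5.5, -25.6]]
white 87 [[3.9, -7.9, -21.1], [6.4, -5.4, -12.5], [8.2, 2.3, -5.5]]
tcp [503.8 237.3 114.9] yaw -3.45 tilt [0.006 0.003] w 14.0 q7 -2.06 t 12.8
shift [ 24.6 190.2   9.4] turn [np.float64(0.0)]
after turn 24.8 190.1
```

View pics/pw.png

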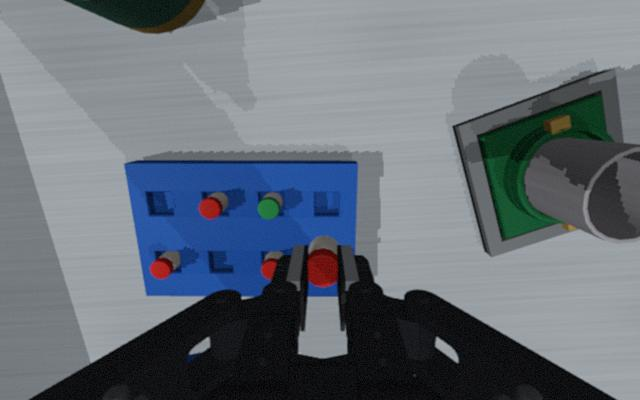

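jog_arm(
  plan=[
    [8.1,45.1,0,0,-1],
    [8.1,45.1,0,0,-1],
    [8.1,45.1,0,0,-1],
    [8.1,45.1,0,0,-1],
    [0,0,0,0,-1],
    [0,0,20,0,-1],
    [0,0,15,0,-1],
    [0,0,0,0,-1],
  ],
)

```text
clock: 13.55
tcp_pos: [521.0, 54.3, 74.6]
tcp_rot: [0.0, 1.0, -0.03, -0.003]
ft_force: [-1.2, 0.2, -0.0]
gripper_width: 13.9
gripper_force: 58.7
```

```bash
python3 st.py 525 55 80 -3.5; python3 pod.py
```

```text
tcp [521.   54.3  74.6] yaw -3.45 tilt [-0.005 -0.   ] w 13.9 q7 -1.75 t 13.6
shift [ 4.  -1.  -5.4] turn [np.float64(0.1)]
after turn 4.0 -1.0
red 972 [[-9.7, -6.5, -28.1], [-0.9, -0.3, -27.0], [6.0, 6.4, -22.2]]
white 380 [[2.4, -13.0, -19.0], [21.1, -2.4, -17.7], [24.3, 12.8, -8.8]]
```

jog_arm(
  plan=[
    [3,0,-5,0,-1],
    [0,0,0,0,-1],
    [0,0,0,0,-0.1],
    [0,0,0,0,-0.1],
    [0,0,0,0,-0.1],
    [0,0,-30,0,-0.1],
    [-9,-46,0,0,-0.1],
    [0,0,0,0,-0.1],
  ],
)

```text
clock: 14.4
tcp_pos: [519.8, 107.6, 112.8]
tcp_rot: [-0.003, 1.0, -0.026, 0.001]
ft_force: [-0.2, 1.3, 1.1]
gripper_width: 38.0
gripper_force: 0.0
```

```bash
cat > cup.py <<'E'
from m import *
f=grab("top"); P=f["P"]; m=box(f,(470,0,88),(565,90,101)); print("rim",rect(P[m]) if m.sum()>4 else 0)
b,g,r=bgr(f); m=box(f,(470,0,20),(565,90,100))&(r>g+50)&(r>b+50); print("red in cup px",m.sum(),np.median(P[m],0) if m.any() else '')
E
python3 cup.py; python3 st.py 449.3 285.4 5 -3.5
```

```text
rim (array([511. ,  43.2]), array([51.8, 60.4]), 35.40153121948242)
red in cup px 6 [517.4  24.2  47.7]
tcp [519.7 104.4 112.4] yaw -3.12 tilt [0.    0.002] w 38.5 q7 -1.83 t 14.4
shift [ -80.2 -176.6  107.8] turn [np.float64(0.4)]
after turn -81.3 -176.4
```

jog_arm(
  plan=[
    [-16,-35.4,0,0,-0.1],
    [-16,-35.4,0,0,-0.1],
    [-16,-35.4,0,0,-0.1],
    [-16,-35.4,10,0,-0.1],
    [-16,-35.4,20,0,-0.1],
    [0,0,30,0,-0.1],
    [0,0,0,0,-0.1],
    [0,0,0,0,-0.1],
  ],
)

```text
clock: 15.25
tcp_pos: [451.1, 280.1, 51.8]
tcp_rot: [0.001, 1.0, -0.031, -0.0]
ft_force: [0.7, -0.9, 0.6]
gripper_width: 38.5
gripper_force: 0.0
```

```bash
python3 st.py 449.5 285.5 5 -3.5; python3 pw.py 0 0 0
```

```text
tcp [451.1 280.1  51.8] yaw -3.56 tilt [-0.001 -0.002] w 38.5 q7 -2.16 t 15.2
shift [-1.9 -5.4 46.8] turn [np.float64(-0.1)]
after turn -2.0 -5.3
red 781 [507.2 330.6  34.6] [507.4 330.3  35.3]
red 706 [455.5 381.5  34.5] [456.1 380.9  35.2]
red 631 [449.7 286.4  34.8] [450.2 286.3  35.4]
green 739 [504.5 283.2  35.1] [504.5 283.1  35.5]
green 645 [446.8 238.8  34.5] [447.4 239.   35.3]
```

jog_arm(
  plan=[
    [-1.8,-5.8,20,0,-0.1],
    [0,0,26,0,-0.1],
    [0,0,0,0,-0.1],
    [0,0,0,0,-1],
    [0,0,0,0,-1],
    [0,0,0,0,-1],
    [0,0,-30,0,-1],
    [0,0,-40,0,-1],
  ],
)

```text
clock: 16.1
tcp_pos: [448.6, 287.0, 76.1]
tcp_rot: [0.001, 1.0, -0.03, -0.001]
ft_force: [0.7, -0.3, 0.3]
gripper_width: 14.0
gripper_force: 58.6
```

jog_arm(
  plan=[
    [0,0,-40,0,-1],
    [0,0,0,0,-1],
  ],
)

```text
clock: 16.3
tcp_pos: [453.2, 290.0, 121.7]
tcp_rot: [-0.003, 1.0, -0.03, 0.005]
ft_force: [1.0, -0.3, -0.5]
gripper_width: 13.7
gripper_force: 58.6
```

```bash
python3 pod.py; python3 st.py 509 37 80 -3.5
```

```text
red 947 [[-7.0, -7.6, -31.5], [1.8, -1.3, -30.2], [8.4, 5.3, -25.5]]
white 89 [[-8.5, -8.0, -32.4], [5.1, -5.6, -14.4], [12.3, 12.0, -6.3]]
tcp [451.7 289.2 119.3] yaw -3.47 tilt [0.006 0.004] w 13.8 q7 -2.17 t 16.4
shift [ 72.3 248.4  38.6] turn [np.float64(0.0)]
after turn 72.6 248.2
```

jog_arm(
  plan=[
    [12.4,40.9,0,0,-1],
    [12.4,40.9,0,0,-1],
    [12.4,40.9,0,0,-1],
    [12.4,40.9,0,0,-1],
    [12.4,40.9,0,0,-1],
    [12.4,40.9,0,0,-1],
    [0,0,0,0,-1],
    [0,0,20,0,-1],
  ],
)

```text
clock: 17.15
tcp_pos: [510.6, 36.5, 96.8]
tcp_rot: [-0.0, 0.999, -0.032, 0.002]
ft_force: [-0.0, 0.2, -0.2]
gripper_width: 13.8
gripper_force: 58.6
```

jog_arm(
  plan=[
    [0,0,15,0,-1],
    [0,0,0,0,-1],
    [0,0,0,0,-1],
  ],
)

```text
clock: 17.45
tcp_pos: [508.3, 38.6, 80.6]
tcp_rot: [0.0, 1.0, -0.03, -0.001]
ft_force: [0.6, -0.1, -0.0]
gripper_width: 13.7
gripper_force: 58.6
```

```bash
python3 st.py 509 37 80 -3.5; python3 pod.py
```

```text
tcp [508.3  38.6  80.6] yaw -3.44 tilt [-0.002 -0.   ] w 13.7 q7 -1.72 t 17.4
shift [0.7 1.6 0.6] turn [np.float64(0.1)]
after turn 0.7 1.6
red 966 [[-9.4, -6.6, -28.6], [-0.3, -0.4, -27.3], [6.5, 6.2, -22.3]]
white 187 [[-23.9, -7.4, -13.7], [-20.4, -1.5, -11.9], [24.0, 13.1, -3.7]]
```

jog_arm(
  plan=[
    [0,0,0,0,-0.1],
    [0,0,0,0,-0.1],
    [0,0,0,0,-0.1],
    [0,0,-35,0,-0.1],
    [-2.8,-41.6,0,0,-0.1],
    [-2.8,-41.6,0,0,-0.1],
    [-2.8,-41.6,0,0,-0.1],
    [-2.8,-41.6,0,0,-0.1],
  ],
)

```text
clock: 18.3
tcp_pos: [507.9, 206.7, 116.5]
tcp_rot: [-0.0, 1.0, -0.03, 0.0]
ft_force: [0.5, -0.1, -1.0]
gripper_width: 38.7
gripper_force: 0.0
```

jog_arm(
  plan=[
    [-2.8,-41.6,0,0,-0.1],
    [-2.8,-41.6,10,0,-0.1],
    [-2.8,-41.6,20,0,-0.1],
    [0,0,33,0,-0.1],
    [0,0,0,0,-0.1],
    [0,0,0,0,-0.1],
  ],
)

```text
clock: 18.9
tcp_pos: [507.0, 328.6, 53.0]
tcp_rot: [0.001, 1.0, -0.031, -0.0]
ft_force: [0.7, 0.2, -0.7]
gripper_width: 38.5
gripper_force: 0.0
```

```bash
python3 cup.py; python3 st.py 507 330 5 -3.5; python3 pw.py 0 0 0
```

```text
rim (array([513.9,  45.8]), array([59.2, 61.2]), 1.2318291664123535)
red in cup px 25 [502.8  34.6  65.4]
tcp [508.  328.8  54. ] yaw -3.58 tilt [ 0.001 -0.001] w 38.3 q7 -2.17 t 18.9
shift [-1.1 -1.2 49. ] turn [np.float64(-0.1)]
after turn -1.1 -1.2
red 613 [507.6 331.1  34.5] [508.1 330.9  35.3]
green 629 [504.9 283.5  35.2] [505.3 283.6  35.4]
```

jog_arm(
  plan=[
    [-0.5,-1.7,22,0,-0.1],
    [0,0,26,0,-0.1],
    [0,0,0,0,-0.1],
    [0,0,0,0,-1],
    [0,0,0,0,-1],
    [0,0,0,0,-1],
    [0,0,-30,0,-1],
    [0,0,-40,0,-1],
  ],
)

```text
clock: 19.8
tcp_pos: [505.5, 331.1, 74.9]
tcp_rot: [0.001, 1.0, -0.03, -0.001]
ft_force: [0.9, 0.8, -0.9]
gripper_width: 14.1
gripper_force: 58.6
```

jog_arm(
  plan=[
    [0,0,-40,0,-1],
    [0,0,0,0,-1],
    [0,0,0,0,-1],
  ],
)

```text
clock: 20.1
tcp_pos: [507.5, 332.6, 116.9]
tcp_rot: [-0.001, 1.0, -0.03, 0.001]
ft_force: [-1.1, 1.1, -0.6]
gripper_width: 14.2
gripper_force: 58.6
```

```bash
python3 pod.py; python3 st.py 525 37 80 -3.5
python3 - <<'E'
from m import *
f=grab("top");cv2.imwrite("pics/cupc.png",cv2.resize(f["image"][180:250,260:340],None,fx=6,fy=6,interpolation=cv2.INTER_CUBIC))
E
```

```text
red 953 [[-6.3, -7.3, -31.2], [2.0, -1.1, -30.0], [8.6, 5.6, -25.4]]
white 42 [[3.7, -7.9, -16.3], [5.8, -6.3, -10.9], [7.7, -3.4, -5.3]]
tcp [506.5 331.9 115.5] yaw -3.46 tilt [0.    0.001] w 13.6 q7 -2.18 t 20.1
shift [ 36.3 293.3  35.3] turn [np.float64(0.0)]
after turn 36.5 293.2
```

View pics/cupc.png

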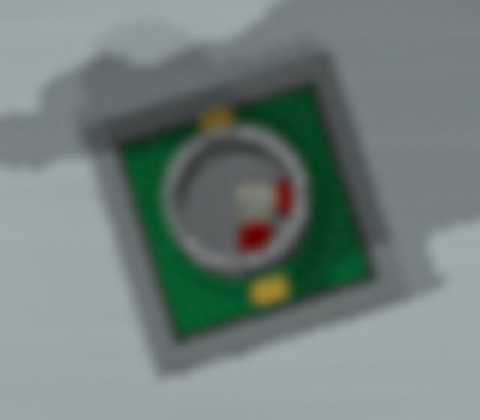

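jog_arm(
  plan=[
    [5,45.4,0,0,-1],
    [5,45.4,0,0,-1],
    [5,45.4,0,0,-1],
    [5,45.4,0,0,-1],
    [5,45.4,0,0,-1],
    [5,45.4,0,0,-1],
    [0,0,0,0,-1],
    [0,0,20,0,-1],
  ],
)

```text
clock: 21.0
tcp_pos: [521.4, 56.1, 95.5]
tcp_rot: [0.0, 0.999, -0.032, 0.001]
ft_force: [0.5, 1.2, -0.4]
gripper_width: 14.3
gripper_force: 58.7
```

jog_arm(
  plan=[
    [0,0,16,0,-1],
    [0,0,0,0,-1],
    [0,0,0,0,-1],
  ],
)

```text
clock: 21.3
tcp_pos: [519.4, 58.4, 78.3]
tcp_rot: [0.0, 1.0, -0.03, -0.001]
ft_force: [0.1, 1.0, -0.2]
gripper_width: 14.1
gripper_force: 58.7
```

```bash
python3 st.py 520 57 80 -3.5; python3 pod.py
```

```text
tcp [519.4  58.4  78.3] yaw -3.44 tilt [-0.002 -0.   ] w 14.1 q7 -1.75 t 21.3
shift [ 0.7  1.4 -1.7] turn [np.float64(0.1)]
after turn 0.7 1.4
red 992 [[-8.4, -6.7, -29.3], [0.4, -0.3, -28.1], [7.3, 6.3, -23.3]]
white 333 [[2.6, -13.4, -15.8], [18.4, -5.8, -14.4], [24.7, 10.0, -8.3]]
```

jog_arm(
  plan=[
    [0,0,0,0,-0.1],
    [0,0,0,0,-0.1],
    [0,0,0,0,-0.1],
    [0,0,-37,0,-0.1],
    [-10.5,-39.9,0,0,-0.1],
    [-10.5,-39.9,0,0,-0.1],
    [-10.5,-39.9,0,0,-0.1],
    [-10.5,-39.9,0,0,-0.1],
  ],
)

```text
clock: 22.15
tcp_pos: [487.6, 221.6, 116.5]
tcp_rot: [-0.0, 1.0, -0.03, 0.0]
ft_force: [1.2, 0.5, -0.1]
gripper_width: 38.8
gripper_force: 0.0
```

jog_arm(
  plan=[
    [-10.5,-39.9,0,0,-0.1],
    [-10.5,-39.9,10,0,-0.1],
    [-10.5,-39.9,20,0,-0.1],
    [-10.5,-39.9,0,0,-0.1],
    [0,0,33,0,-0.1],
    [0,0,0,0,-0.1],
    [0,0,0,0,-0.1],
  ],
)

```text
clock: 22.85
tcp_pos: [455.5, 380.5, 52.9]
tcp_rot: [0.001, 1.0, -0.031, -0.0]
ft_force: [1.3, -0.4, 0.8]
gripper_width: 38.5
gripper_force: 0.0
```

```bash
python3 cup.py; python3 st.py 455.5 381.3 5 -3.5; python3 pw.py 0 0 0;python3 - <<'E'
from m import *
f=grab("top");cv2.imwrite("pics/cupd.png",cv2.resize(f["image"][180:250,260:340],None,fx=6,fy=6,interpolation=cv2.INTER_CUBIC))
E
```

```text
rim (array([514.5,  45.4]), array([59.6, 60.6]), 26.02659034729004)
red in cup px 51 [518.1  51.5  56.4]
tcp [456.5 380.7  53.8] yaw -3.57 tilt [ 0.001 -0.001] w 38.3 q7 -2.28 t 22.9
shift [-1.  -0.6 48.8] turn [np.float64(-0.1)]
after turn -1.0 -0.6
red 624 [455.5 382.4  34.6] [456.2 382.2  35.4]
green 813 [504.5 283.8  34.6] [504.6 284.1  35.5]
green 750 [446.7 239.   34.7] [447.3 240.2  35.5]
```

View pics/cupd.png

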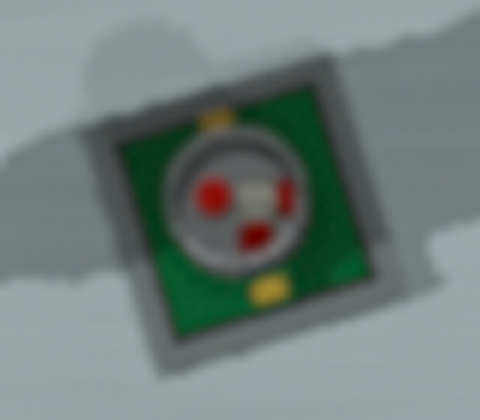

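jog_arm(
  plan=[
    [-0.5,-1.2,22,0,-0.1],
    [0,0,26,0,-0.1],
    [0,0,0,0,-0.1],
    [0,0,0,0,-1],
    [0,0,0,0,-1],
    [0,0,0,0,-1],
    [0,0,-30,0,-1],
    [0,0,-40,0,-1],
  ],
)

```text
clock: 23.8
tcp_pos: [454.2, 382.2, 74.9]
tcp_rot: [0.001, 1.0, -0.03, -0.001]
ft_force: [1.0, 0.1, 0.2]
gripper_width: 14.2
gripper_force: 58.6
```

jog_arm(
  plan=[
    [0,0,-40,0,-1],
    [0,0,0,0,-1],
    [0,0,0,0,-1],
  ],
)

```text
clock: 24.1
tcp_pos: [455.9, 383.8, 116.9]
tcp_rot: [-0.001, 1.0, -0.03, 0.001]
ft_force: [0.9, 0.4, -1.1]
gripper_width: 14.3
gripper_force: 58.6
```

```bash
python3 pod.py; python3 st.py 527 41 80 -3.5
```

```text
red 975 [[-6.8, -7.4, -31.5], [1.9, -1.1, -30.2], [8.5, 5.5, -25.5]]
white 242 [[-8.6, -10.4, -30.6], [7.5, -1.9, -16.8], [11.9, 12.3, -5.8]]
tcp [455.  383.1 115.5] yaw -3.46 tilt [0.    0.001] w 14.1 q7 -2.29 t 24.1
shift [ 92.5 337.2  35.3] turn [np.float64(0.0)]
after turn 92.8 337.1
```

jog_arm(
  plan=[
    [11.5,42,0,0,-1],
    [11.5,42,0,0,-1],
    [11.5,42,0,0,-1],
    [11.5,42,0,0,-1],
    [11.5,42,0,0,-1],
    [11.5,42,0,0,-1],
    [11.5,42,0,0,-1],
    [11.5,42,0,0,-1],
  ],
)

```text
clock: 24.95
tcp_pos: [525.7, 40.3, 113.7]
tcp_rot: [0.0, 1.0, -0.03, -0.001]
ft_force: [1.0, 0.2, -0.8]
gripper_width: 14.3
gripper_force: 58.7
```

jog_arm(
  plan=[
    [0,0,0,0,-1],
    [0,0,20,0,-1],
    [0,0,14,0,-1],
    [0,0,0,0,-1],
    [0,0,0,0,-1],
  ],
)

```text
clock: 25.45
tcp_pos: [525.9, 42.4, 80.3]
tcp_rot: [0.0, 1.0, -0.03, -0.001]
ft_force: [0.3, 0.6, -0.9]
gripper_width: 14.3
gripper_force: 58.7
```

```bash
python3 st.py 527 41 80 -3.5; python3 pod.py
```

```text
tcp [525.9  42.4  80.3] yaw -3.44 tilt [-0.002 -0.   ] w 14.3 q7 -1.72 t 25.4
shift [1.2 1.4 0.3] turn [np.float64(0.1)]
after turn 1.2 1.4
red 1001 [[-8.5, -7.0, -29.8], [0.3, -0.3, -28.4], [7.0, 6.3, -23.9]]
white 269 [[3.1, -13.0, -13.7], [17.1, -3.8, -12.4], [19.1, 12.9, -4.1]]
```

jog_arm(
  plan=[
    [0,0,0,0,-0.1],
    [0,0,0,0,-0.1],
    [0,0,0,0,-0.1],
    [0,0,-37,0,-0.1],
    [-12.1,43.1,0,0,-0.1],
    [-12.1,43.1,0,0,-0.1],
    [-12.1,43.1,20,0,-0.1],
    [-12.1,43.1,20,0,-0.1],
  ],
)

```text
clock: 26.3
tcp_pos: [468.4, -128.5, 78.6]
tcp_rot: [0.0, 1.0, -0.03, 0.002]
ft_force: [0.6, 0.5, -0.5]
gripper_width: 38.6
gripper_force: 0.0
```

jog_arm(
  plan=[
    [0,0,20,0,-0.1],
    [0,0,0,0,-0.1],
    [0,0,0,0,-0.1],
  ],
)

```text
clock: 26.6
tcp_pos: [468.3, -126.2, 58.3]
tcp_rot: [-0.0, 1.0, -0.03, 0.0]
ft_force: [0.6, -0.1, 1.1]
gripper_width: 38.1
gripper_force: 0.0
```

```bash
python3 cup.py
cat > lid.py <<'E'
from m import *
for c in ("wrist","top"):
    f=grab(c); P=f["P"]; p=P[box(f,(430,-170,26),(510,-80,34))]; print("knob",len(p),rect(p) if len(p) else '',np.median(p,0)); p=P[box(f,(430,-170,6),(510,-80,14))]; print("disc",rect(p) if len(p) else '')
    if c=="top":cv2.imwrite("pics/cupe.png",cv2.resize(f["image"][180:250,260:340],None,fx=6,fy=6,interpolation=cv2.INTER_CUBIC))
E
python3 lid.py; python3 st.py 467.3 -127 -5 -3.5
```

```text
rim (array([514.6,  45.6]), array([59.7, 60.3]), 26.355037689208984)
red in cup px 91 [523.8  39.9  66.6]
knob 529 (array([ 468.5, -127.1]), array([16.9, 17.3]), 12.42320728302002) [ 468.9 -127.1   28.4]
disc (array([ 468.2, -126.9]), array([61.3, 62. ]), 89.72513580322266)
knob 0  [nan nan nan]
disc (array([ 448.8, -114.3]), array([47.4, 21.8]), 58.41176223754883)
tcp [ 469.2 -125.8   59. ] yaw -3.32 tilt [0.002 0.   ] w 38.5 q7 -1.41 t 26.8
shift [-2.   1.3 64. ] turn [np.float64(0.2)]
after turn -1.8 1.3
  return _methods._mean(a, axis=axis, dtype=dtype,
  ret = um.true_divide(
```

View pics/cupe.png

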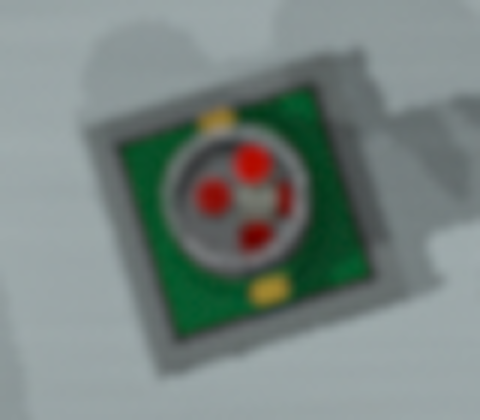

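jog_arm(
  plan=[
    [-0.8,1.0,30,0,-0.1],
    [0,0,20,0,-0.1],
    [0,0,12,0,-0.1],
    [0,0,0,0,-0.1],
    [0,0,0,0,-1],
    [0,0,0,0,-1],
    [0,0,0,0,-1],
    [0,0,0,0,-1],
  ],
)

```text
clock: 27.55
tcp_pos: [467.9, -127.9, -3.0]
tcp_rot: [0.0, 1.0, -0.03, 0.001]
ft_force: [-1.3, 1.2, 7.9]
gripper_width: 14.4
gripper_force: 58.9
```

```bash
python3 st.py 468.4 -127 -5 -3.5
```

```text
tcp [ 467.9 -127.9   -3. ] yaw -3.45 tilt [ 0.002 -0.   ] w 14.4 q7 -1.41 t 27.6
shift [ 0.5 -0.9  2. ] turn [np.float64(0.1)]
after turn 0.5 -0.9
```

jog_arm(
  plan=[
    [0,0,-30,0,-1],
    [0,0,-44,0,-1],
    [0,0,-44,0,-1],
    [9.2,-44,0,0,-1],
    [9.2,-44,0,0,-1],
    [9.2,-44,0,0,-1],
    [9.2,-44,0,0,-1],
    [0,0,0,0,-1],
  ],
)

```text
clock: 28.35
tcp_pos: [516.3, 54.1, 114.5]
tcp_rot: [-0.002, 1.0, -0.025, 0.002]
ft_force: [-1.7, 0.8, -0.5]
gripper_width: 14.5
gripper_force: 58.7
```

jog_arm(
  plan=[
    [0,0,0,0,-1],
    [0,0,0,0,-1],
  ],
)

```text
clock: 28.55
tcp_pos: [514.0, 43.9, 114.1]
tcp_rot: [0.001, 1.0, -0.031, -0.0]
ft_force: [0.4, 0.1, -0.5]
gripper_width: 14.6
gripper_force: 58.7
```

```bash
python3 st.py 515.8 46 86 -3.5
cat > lc.py <<'E'
from m import *
import sys
f=grab("wrist"); cv2.imwrite(f"pics/{sys.argv[1]}.png",f["image"]); P=f["P"]; T=toolT(); Ti=np.linalg.inv(T); q=P@Ti[:3,:3].T+Ti[:3,3]
m=(abs(q[...,0])<40)&(abs(q[...,1])<40)&(q[...,2]>-20)&(q[...,2]<0); p=q[m]
h=np.histogram(p[:,2],bins=np.arange(-20,1,2)); print(h[0])
z0=h[1][h[0].argmax()]; k=m&(abs(q[...,2]-z0-1)<4); print("disc tool",rect(q[k]),np.median(q[k],0),"world",rect(P[k]))
k=box(f,(470,0,85),(565,95,98)); print("cup rim vis",k.sum(),rect(P[k]) if k.any() else '')
g=grab("side"); k=box(g,(470,0,85),(565,95,97)); print("side rim",rect(g["P"][k]) if k.any() else ''); k=box(g,(470,0,100),(565,95,130)); print("side lid",rect(g["P"][k]) if k.any() else '')
E
python3 lc.py l1
```

```text
tcp [514.   43.9 114.1] yaw -3.56 tilt [-0.    -0.001] w 14.6 q7 -1.73 t 28.6
shift [ 1.7 -2.2 28.1] turn [np.float64(-0.1)]
after turn 1.7 -2.2
[  44   40   47  839 4976  153   30    0    0    0]
disc tool (array([ 1.7, -1.1]), array([60.9, 59.1]), 50.64414978027344) [ 12.3  -0.8 -11.3] world (array([515.8,  44.6]), array([59.1, 60.9]), 35.73881149291992)
cup rim vis 756 (array([534.8,  49.4]), array([23.4, 59.5]), 8.263591766357422)
side rim (array([512.1,  50.9]), array([57.4, 52.5]), 27.954204559326172)
side lid (array([510.3,  45.7]), array([59.9, 55.3]), 32.40317916870117)
```

View pics/l1.png

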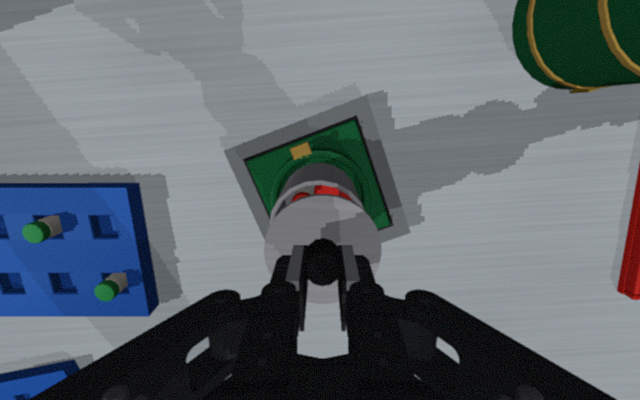

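jog_arm(
  plan=[
    [0,-1.4,12,0,-1],
    [0,0,8,0,-1],
    [0,0,4,0,-1],
    [0,0,3,0,-1],
    [0,0,0,0,-1],
    [0,0,0,0,-1],
  ],
)

```text
clock: 29.25
tcp_pos: [514.6, 46.9, 87.0]
tcp_rot: [-0.0, 1.0, -0.03, 0.0]
ft_force: [-0.1, -0.3, -0.1]
gripper_width: 14.7
gripper_force: 58.7
```

```bash
python3 st.py 515.8 46 86 -3.5; python3 lc.py l2
```

```text
tcp [514.6  46.9  87. ] yaw -3.47 tilt [0. 0.] w 14.7 q7 -1.73 t 29.2
shift [1.2 0.8 1. ] turn [np.float64(0.0)]
after turn 1.2 0.8
[  43   45   39  563 5176  233  140  134   69   77]
disc tool (array([1.7, 0.1]), array([59.4, 60.3]), 40.46897506713867) [ 12.3   0.1 -11.2] world (array([516.4,  46.6]), array([60.3, 59.4]), 46.06452560424805)
cup rim vis 2426 (array([516.8,  47.4]), array([58.6, 61.3]), 38.99897766113281)
side rim (array([511.5,  50.5]), array([56.6, 52.3]), 24.04949378967285)
side lid (array([509.4,  52.1]), array([57.5, 46.9]), 47.0109748840332)
```

jog_arm(
  plan=[
    [0,0,1.5,0,-1],
    [0,0,0,0,-1],
    [0,0,0,0,-0.1],
    [0,0,0,0,-0.1],
    [0,0,0,0,-0.1],
    [0,0,-40,0,-0.1],
    [0,0,-40,0,-0.1],
    [0,0,0,0,-0.1],
  ],
)

```text
clock: 30.15
tcp_pos: [518.2, 47.2, 169.9]
tcp_rot: [-0.001, 1.0, -0.03, 0.005]
ft_force: [0.7, 0.7, 0.1]
gripper_width: 38.4
gripper_force: 0.0
```

```bash
cat > chk.py <<'E'
from m import *
for c in ("wrist","top"):
    f=grab(c); P=f["P"]; p=P[box(f,(470,0,92),(565,95,104))]; print(c,"disc",rect(p),np.percentile(p[:,2],[5,50,95]) )
    p=p-0; A=np.c_[p[:,:2],np.ones(len(p))]; print("slope",np.linalg.lstsq(A,p[:,2],rcond=None)[0][:2]*1000)
    p=P[box(f,(470,0,112),(565,95,125))]; print("knob",len(p),rect(p) if len(p) else '')
    b,g,r=bgr(f); m=box(f,(580,-260,128),(740,-60,150)); print("bar",rect(P[m]) if m.any() else '', m.sum(), "roof",rect(P[box(f,(560,-260,104),(740,-60,150))]) if m.any() else '')
cv2.imwrite("pics/t2.png",f["image"])
E
python3 chk.py; python3 st.py 642 -166 200 12.9
```

```text
wrist disc (array([515.4,  46.9]), array([61.4, 62.2]), 75.39978790283203) [96.3 97.5 98.6]
slope [-5.5  1.4]
knob 466 (array([515.4,  46.7]), array([17.5, 16.9]), 37.006134033203125)
bar  0 roof 
tcp [515.   46.9 166.2] yaw -3.47 tilt [0.002 0.   ] w 38.5 q7 -1.73 t 30.2
shift [139.7 204.9 -33.6] turn [np.float64(-16.4)]
after turn 76.3 235.9Traceback (most recent call last):
  File "chk.py", line 3, in <module>
    f=grab(c); P=f["P"]; p=P[box(f,(470,0,92),(565,95,104))]; print(c,"disc",rect(p),np.percentile(p[:,2],[5,50,95]) )
                                                                                     ~~~~~~~~~~~~~^^^^^^^^^^^^^^^^^^
    return _quantile_unchecked(
        a, q, axis, out, overwrite_input, method, keepdims, weights)
    return _ureduce(a,
                    func=_quantile_ureduce_func,
    ...<5 lines>...
                    overwrite_input=overwrite_input,
                    method=method)
    r = func(a, **kwargs)
    result = _quantile(arr,
                       quantiles=q,
    ...<2 lines>...
                       out=out,
                       weights=wgt)
    slices_having_nans = np.isnan(arr[-1, ...])
                                  ~~~^^^^^^^^^
IndexError: index -1 is out of bounds for axis 0 with size 0
```

jog_arm(
  plan=[
    [0,0,-35,-8.2,-0.1],
    [0,0,-35,-8.2,-0.1],
    [12.7,39.3,0,0,-0.1],
    [12.7,39.3,0,0,-0.1],
    [12.7,39.3,0,0,-0.1],
    [12.7,39.3,0,0,-0.1],
    [12.7,39.3,0,0,-0.1],
    [12.7,39.3,0,0,-0.1],
  ],
)

```text
clock: 31.05
tcp_pos: [641.2, -167.1, 233.2]
tcp_rot: [-0.001, 0.994, 0.113, -0.002]
ft_force: [0.2, 0.6, 0.4]
gripper_width: 38.6
gripper_force: 0.0
```

jog_arm(
  plan=[
    [0,0,0,0,-0.1],
    [0,0,0,0,-0.1],
    [0,0,0,0,-0.1],
  ],
)

```text
clock: 31.35
tcp_pos: [640.7, -164.0, 234.0]
tcp_rot: [-0.001, 0.994, 0.113, -0.001]
ft_force: [0.4, 0.5, -0.3]
gripper_width: 37.9
gripper_force: 0.0
```

```bash
cat > cov.py <<'E'
from m import *
import sys
for c in sys.argv[1].split(","):
    f=grab(c); P=f["P"]; b,g,r=bgr(f); cv2.imwrite(f"pics/cov_{c}.png",f["image"])
    m=box(f,(540,-280,126),(760,-60,148)) & (r>g+40)&(r>b+40)
    n,L,st,_=cv2.connectedComponentsWithStats(m.astype(np.uint8))
    i=1+st[1:,4].argmax(); print(c,"bar",rect(P[L==i]),st[i,4],np.median(P[L==i],0))
    k=box(f,(540,-280,104),(760,-60,122))&(g>r+20); print("roof",rect(P[k]),np.median(P[k][:,2]))
E
python3 cov.py wrist,side; python3 st.py 642 -166 116 12.9
```

```text
wrist bar (array([ 643. , -165.5]), array([60.8, 15.3]), 13.54592514038086) 1263 [ 646.1 -165.2  139.2]
roof (array([ 643.1, -165.7]), array([104.7, 104.8]), 54.27558135986328) 109.50585159246103
side bar (array([ 640.8, -163.4]), array([57.1, 18.5]), 22.58125114440918) 93 [ 640.3 -161.8  136.6]
roof (array([ 637.4, -160.5]), array([104.8,  90.5]), 36.08495330810547) 110.05910633450412
tcp [ 641.1 -163.9  235.1] yaw 13.07 tilt [-0.001  0.001] w 38.5 q7 -1.13 t 31.4
shift [  0.5   2.5 119.1] turn [np.float64(0.2)]
after turn 0.4 2.3
```

View pics/cov_wrist.png

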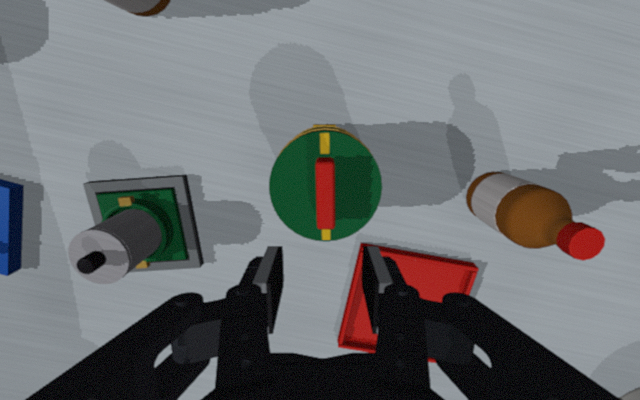

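jog_arm(
  plan=[
    [1.6,2,40,-0.5,-0.1],
    [0,0,40,0,-0.1],
    [0,0,20,0,-0.1],
    [0,0,0,0,-0.1],
    [0,0,0,0,-0.1],
  ],
)

```text
clock: 31.95
tcp_pos: [644.0, -166.7, 136.2]
tcp_rot: [-0.0, 0.993, 0.118, 0.0]
ft_force: [-0.3, -0.4, -0.5]
gripper_width: 38.2
gripper_force: 0.0
```

```bash
cat > bart.py <<'E'
from m import *
T=toolT(); f=grab("wrist"); cv2.imwrite("pics/bart.png",f["image"]); P=f["P"]; b,g,r=bgr(f); Ti=np.linalg.inv(T); q=P@Ti[:3,:3].T+Ti[:3,3]
m=(r>g+40)&(r>b+40)&(abs(q[...,0])<45)&(abs(q[...,1])<25)&(q[...,2]<40)
p=q[m]; zt=np.percentile(p[:,2],10); p=p[p[:,2]<zt+5]; print("bar tool",rect(p),len(p),"top z",zt,np.percentile(p[:,0],[1,99]))
k=(g>r+20)&(abs(q[...,0])<60)&(abs(q[...,1])<60)&(abs(q[...,2]-zt-30)<8); print("roof tool",rect(q[k]),np.median(q[k][:,2]))
s=env.sense(); print(s["tcp_pos"].round(1) if hasattr(s["tcp_pos"],"round") else s["tcp_pos"],s["gripper_width"])
E
python3 bart.py; python3 st.py 643 -165.6 95 13.5
```

```text
bar tool (array([-0.4,  7.7]), array([59.5, 34.1]), 0.8561730980873108) 2888 top z -3.9646675156193254 [-28.7  29. ]
roof tool (array([ 0.4, -0.5]), array([102.4, 104.4]), 46.95503616333008) 26.734308542266184
[ 644.7 -167.   137.2] 38.455213351516306
tcp [ 644.7 -167.   137.2] yaw 13.48 tilt [ 0.003 -0.   ] w 38.5 q7 -1.12 t 32.0
shift [-1.4 -1.8 42.2] turn [np.float64(-0.0)]
after turn -1.3 -1.8
```

jog_arm(
  plan=[
    [0,0,20,0,-0.1],
    [0,0,15,0,-0.1],
    [0,0,6,0,-0.1],
    [0,0,0,0,-0.1],
    [0,0,0,0,-1],
    [0,0,0,0,-1],
    [0,0,0,0,-1],
    [0,0,0,0,-1],
  ],
)

```text
clock: 32.8
tcp_pos: [644.1, -167.3, 95.2]
tcp_rot: [0.0, 0.993, 0.117, 0.001]
ft_force: [-0.7, 1.4, 0.5]
gripper_width: 14.9
gripper_force: 62.2
```

```bash
python3 bart.py; python3 st.py 517.5 45.2 240 17.1
```

```text
bar tool (array([0.3, 7.4]), array([31.5, 59.8]), 89.3707275390625) 4445 top z -45.24987305767197 [-28.1  29.4]
roof tool (array([2.5, 0.6]), array([ 99.7, 102.4]), 42.1419677734375) -14.639582792363655
[ 644.1 -167.4   95.2] 14.767125902138623
tcp [ 644.1 -167.4   95.2] yaw 13.44 tilt [ 0.001 -0.   ] w 14.8 q7 -1.13 t 32.9
shift [ -73.5 -236.1 -145. ] turn [np.float64(-3.7)]
after turn -58.5 -240.4
```

jog_arm(
  plan=[
    [0,0,-20,0,-1],
    [0,0,-40,0,-1],
    [0,0,-45,0,-1],
    [0,0,-40,-3.5,-1],
    [-9.75,-40.1,0,0,-1],
    [-9.75,-40.1,0,0,-1],
    [-9.75,-40.1,0,0,-1],
    [-9.75,-40.1,0,0,-1],
  ],
)

```text
clock: 33.65
tcp_pos: [558.2, -24.3, 239.4]
tcp_rot: [-0.0, 0.989, 0.147, -0.0]
ft_force: [0.3, 1.4, -1.9]
gripper_width: 14.9
gripper_force: 61.7
```

jog_arm(
  plan=[
    [-9.75,-40.1,0,0,-1],
    [-9.75,-40.1,0,0,-1],
    [0,0,0,0,-1],
    [0,0,0,0,-1],
    [0,0,0,0,-1],
  ],
)

```text
clock: 34.15
tcp_pos: [518.0, 44.4, 239.5]
tcp_rot: [0.0, 0.989, 0.147, 0.0]
ft_force: [0.4, -0.7, -1.6]
gripper_width: 14.4
gripper_force: 61.7
```

```bash
python3 bart.py; python3 st.py 517.4 45.2 240 17.1
python3 - <<'E'
from m import *
for c in ("side","wrist"):
    g=grab(c); b,gr,r=bgr(g); P=g["P"]; cv2.imwrite(f"pics/h_{c}.png",g["image"])
    m=box(g,(430,-40,26),(600,130,50))&(r>b+50)&(gr>b+30)&(abs(r-gr)<90)
    n,L,st,_=cv2.connectedComponentsWithStats(m.astype(np.uint8))
    print(c,"lugs",[P[L==i].mean(0).round(1).tolist() for i in range(1,n) if st[i,4]>4],"fix",rect(P[box(g,(420,-60,9),(610,150,18))]))
    m=box(g,(470,0,85),(560,90,124)); print("cup/lid",rect(P[m]) if m.any() else '')
E
```

```text
bar tool (array([ 0.1, -0.4]), array([16.2, 59.6]), 89.89881134033203) 4442 top z -45.277250944578064 [-27.8  29.4]
roof tool (array([ 2.6, -0.2]), array([101. , 100.6]), 45.74120330810547) -14.702658886648436
[518.1  44.1 239.5] 15.129329611098445
tcp [518.1  44.1 239.5] yaw 16.81 tilt [ 0.    -0.001] w 15.1 q7 -1.44 t 34.2
shift [-0.4 -1.2 -0.5] turn [np.float64(-0.3)]
after turn -0.4 -1.2
side lugs [[556.0, 59.0, 37.8], [476.3, 34.6, 36.8]] fix (array([517.1,  45.3]), array([125.5, 130.7]), 16.93297576904297)
cup/lid (array([510. ,  55.3]), array([57.9, 42.6]), 26.956886291503906)
wrist lugs [] fix (array([556. ,  56.8]), array([ 46.3, 125.1]), 16.678394317626953)
cup/lid
```

View pics/h_wrist.png

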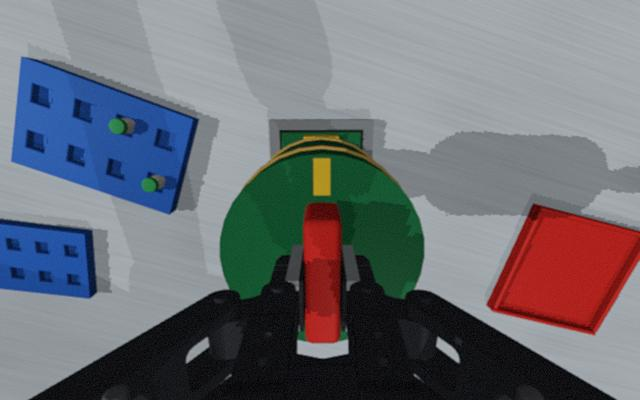

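jog_arm(
  plan=[
    [-0.5,-1.2,20,-0.2,-1],
    [0,0,30,0,-1],
    [0,0,30,0,-1],
    [0,0,15,0,-1],
    [0,0,0,0,-1],
    [0,0,0,0,-1],
  ],
)

```text
clock: 34.9
tcp_pos: [517.2, 46.1, 144.7]
tcp_rot: [0.0, 0.989, 0.148, 0.0]
ft_force: [-0.5, -0.0, -0.8]
gripper_width: 15.0
gripper_force: 61.6
```

```bash
python3 bart.py; python3 st.py 517.4 45.2 113 17.1
python3 - <<'E'
from m import *
for c in ("side","wrist"):
    g=grab(c); b,gr,r=bgr(g); P=g["P"]; cv2.imwrite(f"pics/h_{c}.png",g["image"])
    k=box(g,(420,-60,9),(620,170,17))&(abs(b-r)<25); print(c,"fix",rect(P[k]))
E
```

```text
bar tool (array([ 0.3, -0.3]), array([16.2, 59.3]), 89.37081146240234) 4439 top z -45.31593459328218 [-27.9  29.4]
roof tool (array([2.7, 0.3]), array([ 99.7, 102. ]), 41.99885177612305) -14.699281860628673
[517.7  46.3 145.2] 14.700041384301507
tcp [517.7  46.3 145.2] yaw 17.08 tilt [0.002 0.   ] w 14.7 q7 -1.45 t 35.0
shift [-0.7  0.9 32.2] turn [np.float64(-0.0)]
after turn -0.6 0.9
side fix (array([517.,  45.]), array([125.4, 128.3]), 17.08254623413086)
wrist fix (array([556.1,  56.9]), array([ 44.8, 125.6]), 16.95285415649414)
```

jog_arm(
  plan=[
    [-0.4,0.6,8,0,-1],
    [0,0,8,0,-1],
    [0,0,6,0,-1],
    [0,0,5,0,-1],
    [0,0,3,0,-1],
    [0,0,1,0,-1],
    [0,0,0,0,-1],
    [0,0,0,0,-1],
  ],
)

```text
clock: 35.85
tcp_pos: [516.8, 45.9, 113.5]
tcp_rot: [0.0, 0.989, 0.149, 0.0]
ft_force: [1.5, -0.3, -2.6]
gripper_width: 14.8
gripper_force: 61.6
```

```bash
python3 bart.py; python3 st.py 517.4 45.2 113 17.1
```

```text
bar tool (array([ 0.2, -0.4]), array([16.2, 59.4]), 89.94654846191406) 4434 top z -45.31741920880479 [-28.   29.4]
roof tool (array([ 2.4, -0.1]), array([101.2, 101. ]), 46.14238357543945) -14.730950517028859
[516.8  45.9 113.6] 14.580403791808573
tcp [516.8  45.9 113.6] yaw 17.13 tilt [0.001 0.   ] w 14.6 q7 -1.45 t 35.9
shift [0.4 0.9 0.6] turn [np.float64(0.0)]
after turn 0.4 0.9
```

jog_arm(
  plan=[
    [0,0,1,0,-1],
    [0,0,0,6,-1],
    [0,0,0,8,-1],
    [0,0,0,8,-1],
    [0,0,0,8,-1],
    [0,0,0,8,-1],
    [0,0,0,8,-1],
    [0,0,0,8,-1],
  ],
)

```text
clock: 36.7
tcp_pos: [516.9, 45.4, 113.0]
tcp_rot: [0.0, 0.948, -0.319, 0.001]
ft_force: [1.1, -0.9, 1.2]
gripper_width: 14.7
gripper_force: 62.0
```

```bash
python3 bart.py; python3 st.py 517.4 45.2 113 17.1; python3 -c "
from h import *
s=env.sense();print(s['ft_force'],s['ft_torque'])"
```

```text
bar tool (array([-0.2, -0.5]), array([15.8, 59.6]), 89.1583480834961) 4413 top z -45.270959758693515 [-28.2  29.1]
roof tool (array([ 2.2, -0.6]), array([101.7, 100.4]), 48.74251174926758) -14.712840749789265
[516.9  45.5 113. ] 14.893249280850677
tcp [516.9  45.5 113. ] yaw -37.46 tilt [ 0.001 -0.001] w 14.9 q7 -2.13 t 36.8
shift [ 0.6 -0.  -0. ] turn [np.float64(-54.6)]
after turn 0.4 0.4
[ 0.55862012 -0.66762429  1.48392201] [-0.35329912 -0.09790109 -0.03391636]
```

jog_arm(
  plan=[
    [0,0,0,5,-1],
    [0,0,0,4,-1],
    [0,0,0,3,-1],
    [0,0,0,2,-1],
    [0,0,0,0,-1],
    [0,0,0,0,-1],
  ],
)

```text
clock: 37.35
tcp_pos: [516.6, 45.2, 112.8]
tcp_rot: [0.0, 0.903, -0.429, 0.0]
ft_force: [-0.9, -4.5, 5.0]
gripper_width: 14.9
gripper_force: 62.7
```

```bash
python3 bart.py; python3 st.py 517.4 45.2 113 17.1; python3 -c "
from h import *
s=env.sense();print(s['ft_force'],s['ft_torque'])"
```

```text
bar tool (array([-0.1, -0.2]), array([15.9, 59.7]), 89.77708435058594) 4435 top z -45.24680354714391 [-28.3  29.1]
roof tool (array([2.2, 0.4]), array([ 99.4, 102.4]), 41.04058074951172) -14.701178189483926
[516.5  45.2 112.8] 14.834402717065991
tcp [516.5  45.2 112.8] yaw -50.8 tilt [ 0.    -0.001] w 14.8 q7 -2.3 t 37.4
shift [ 0.6 -0.7 -0.2] turn [np.float64(-67.9)]
after turn 0.8 0.3
[ 0.08851064 -4.30510818  5.83447725] [-1.20569827  0.29822186  0.1881814 ]
```

jog_arm(
  plan=[
    [0,0,-5,0,-1],
    [0,0,-8,0,-1],
    [0,0,-15,0,-1],
    [0,0,-22,0,-1],
    [0,0,-15,0,-1],
    [0,0,-5,0,-1],
    [0,0,0,0,-1],
    [0,0,0,0,-1],
  ],
)

```text
clock: 38.2
tcp_pos: [515.4, 46.5, 181.7]
tcp_rot: [0.0, 0.903, -0.429, -0.001]
ft_force: [-1.3, 0.1, -6.3]
gripper_width: 14.5
gripper_force: 61.1
```

```bash
python3 bart.py; python3 st.py 478.2 -318.8 183
python3 - <<'E'
from m import *
g=grab("side"); P=g["P"]; cv2.imwrite("pics/lift.png",cv2.resize(g["image"][120:270,250:400],None,fx=4,fy=4,interpolation=cv2.INTER_CUBIC))
print("fix",np.percentile(P[box(g,(440,-30,14),(595,125,240))][:,2],[1,5]))
E
```

```text
bar tool (array([-0. , -0.2]), array([15.9, 59.4]), 89.90616607666016) 4450 top z -45.226496937797585 [-28.4  29.1]
roof tool (array([2.3, 0.3]), array([ 99.4, 102. ]), 40.76411819458008) -14.633994887621213
[515.4  46.3 181.5] 14.7679839853716
tcp [515.4  46.3 181.5] yaw -50.85 tilt [-0.002  0.   ] w 14.8 q7 -2.35 t 38.2
shift [259.6 259.4  -1.4] turn []
fix [14.2 15.5]
```

View pics/lift.png

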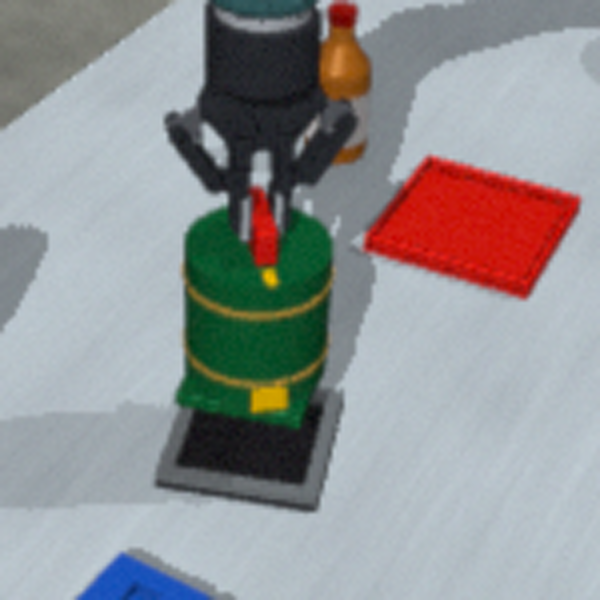

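jog_arm(
  plan=[
    [10,10,0,0,-1],
    [20,20,0,0,-1],
    [28,28,0,0,-1],
    [28,28,0,0,-1],
    [28,28,0,0,-1],
    [28,28,0,0,-1],
    [28,28,0,0,-1],
    [28,28,0,0,-1],
  ],
)

```text
clock: 39.1
tcp_pos: [486.4, -235.3, 182.1]
tcp_rot: [0.0, 0.903, -0.43, -0.0]
ft_force: [1.4, -0.2, -6.6]
gripper_width: 14.6
gripper_force: 61.0
```

jog_arm(
  plan=[
    [28,28,0,0,-1],
    [20,20,0,0,-1],
    [12,12,0,0,-1],
    [0,0,0,0,-1],
    [0,0,0,0,-1],
    [0,0,0,0,-1],
  ],
)

```text
clock: 39.7
tcp_pos: [478.9, -315.9, 182.0]
tcp_rot: [-0.001, 0.903, -0.429, -0.001]
ft_force: [0.4, 0.2, -7.6]
gripper_width: 15.0
gripper_force: 61.1
```

```bash
python3 bart.py; python3 st.py 478.2 -318.8 113
python3 - <<'E'
from m import *
g=grab("wrist"); P=g["P"]; b,gr,r=bgr(g)
k=box(g,(360,-440,14),(600,-200,24))&(r>gr+40); print("tray",rect(P[k]))
E
```

```text
bar tool (array([-0.3, -0.2]), array([15.8, 59.8]), 89.86506652832031) 4445 top z -45.20753462723096 [-28.4  29.1]
roof tool (array([2. , 0.6]), array([ 99.2, 103.1]), 41.36943435668945) -14.594213319253441
[ 479.2 -315.7  182.1] 14.579299646033075
tcp [ 479.2 -315.7  182.1] yaw -50.79 tilt [-0.001  0.001] w 14.6 q7 -1.68 t 39.8
shift [ 1.9  2.7 69.1] turn []
tray (array([ 479.6, -318.9]), array([159.1, 159.1]), 2.2682411670684814)
```

jog_arm(
  plan=[
    [1.5,2,12,0,-1],
    [0,0,20,0,-1],
    [0,0,18,0,-1],
    [0,0,8,0,-1],
    [0,0,5,0,-1],
    [0,0,4,0,-1],
    [0,0,2,0,-1],
    [0,0,0,0,-1],
  ],
)

```text
clock: 40.6
tcp_pos: [479.4, -320.0, 114.4]
tcp_rot: [0.0, 0.903, -0.429, 0.001]
ft_force: [0.1, 0.4, -2.3]
gripper_width: 14.8
gripper_force: 61.7
```

jog_arm(
  plan=[
    [0,0,0,0,-1],
    [0,0,0,0,-1],
  ],
)

```text
clock: 40.8
tcp_pos: [479.1, -319.8, 114.3]
tcp_rot: [0.0, 0.903, -0.429, 0.001]
ft_force: [-0.0, 0.3, -1.8]
gripper_width: 14.9
gripper_force: 61.7
```

```bash
python3 bart.py; python3 st.py 479 -318.8 113
```

```text
bar tool (array([-0.2, -0.2]), array([15.9, 59.7]), 89.8235092163086) 4450 top z -45.21110979241337 [-28.4  29. ]
roof tool (array([ 2. , -0.1]), array([100.3, 102. ]), 44.1341438293457) -14.620346503446576
[ 479.  -319.8  114.1] 14.734942222785554
tcp [ 479.  -319.8  114.1] yaw -50.87 tilt [ 0.001 -0.001] w 14.7 q7 -1.64 t 40.9
shift [-0.8 -0.6  1.1] turn []
```

jog_arm(
  plan=[
    [0,0,1.4,0,-1],
    [0,0,0,0,-1],
    [0,0,0,0,-0.1],
    [0,0,0,0,-0.1],
    [0,0,0,0,-0.1],
    [0,0,-20,0,-0.1],
    [0,0,-40,0,-0.1],
    [0,0,-40,0,-0.1],
  ],
)

```text
clock: 41.65
tcp_pos: [477.9, -319.1, 212.6]
tcp_rot: [0.0, 0.903, -0.43, -0.001]
ft_force: [1.1, 0.7, 0.8]
gripper_width: 38.3
gripper_force: 0.0
```

jog_arm(
  plan=[
    [-30,-20,0,0,-0.1],
    [-30,-20,0,0,-0.1],
    [0,0,0,0,-0.1],
    [0,0,0,0,-0.1],
    [0,0,0,0,-0.1],
  ],
)

```text
clock: 42.15
tcp_pos: [471.8, -248.8, 212.2]
tcp_rot: [0.0, 0.903, -0.43, 0.0]
ft_force: [0.1, -0.1, 0.4]
gripper_width: 38.6
gripper_force: 0.0
```

Run:
```python
from m import *
for c in ("wrist","side","top"):
    f=grab(c); P=f["P"]; b,g,r=bgr(f); cv2.imwrite(f"pics/f_{c}.png",f["image"])
    m=box(f,(400,-400,126),(560,-230,170))&(r>g+40)&(r>b+40)
    if m.sum()>5: print(c,"bar",rect(P[m]),np.percentile(P[m][:,2],[50,95]))
    k=box(f,(400,-400,122),(560,-230,136))&(g>r+15); 
    if k.sum()>5: p=P[k]; print("roof",rect(p),np.median(p[:,2]),np.linalg.lstsq(np.c_[p[:,:2],np.ones(len(p))],p[:,2],rcond=None)[0][:2])
    k=box(f,(400,-400,10),(560,-230,30))&(g>r+15);
    if k.sum()>5: print("foot",rect(P[k]),np.median(P[k][:,2]))
    if c=="side": print(pods(f))
a=cv2.imread("pics/f_side.png"); cv2.imwrite("pics/f_s.png",cv2.resize(a[100:230,300:440],None,fx=4,fy=4,interpolation=cv2.INTER_CUBIC))
```

```text
wrist bar (array([ 455. , -323.6]), array([61.2, 82.4]), 39.081729888916016) [157.1 158.5]
roof (array([ 479.7, -318.9]), array([104.5, 104.6]), 38.01654052734375) 127.54953975837273 [ 0. -0.]
foot (array([ 524.1, -307.1]), array([ 5.8, 93.7]), 15.825010299682617) 17.57147164920795
side bar (array([ 478.7, -319. ]), array([31.7, 81.7]), 20.456716537475586) [151.9 159.6]
roof (array([ 477.3, -316.5]), array([104.4, 101.8]), 22.58580207824707) 128.0912499556885 [ 0. -0.]
foot (array([ 466.4, -281.5]), array([98.6, 34.4]), 21.9945068359375) 19.052802434892783
[('green', np.int32(32), array([445.1, 238.2,  35.5]), array([444.2, 238.2,  36.2])), ('green', np.int32(33), array([502.1, 283.1,  36.2]), array([502.3, 284.1,  35.9]))]
roof (array([ 458.5, -283. ]), array([71. , 25.7]), 42.88291549682617) 127.60945403566245 [ 0. -0.]
foot (array([ 470.8, -280.6]), array([88.3, 14.6]), 13.054228782653809) 18.095233491571435
```

View pics/f_s.png

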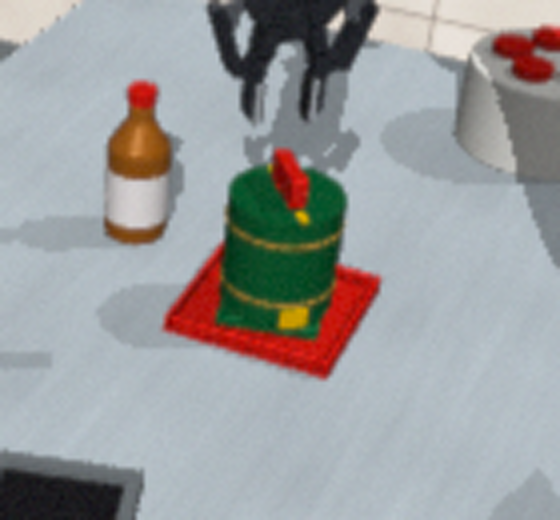

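The canister stands flat and centred in the red tray: its roof is at (479.7, -318.9), 127.5 mm high, and level. The foot is at 17.6 mm, the handle is turned about 67° from the lugs, and the gripper is clear. Both green-capped pods are still in their pockets.

```bash
python3 -c "
from workcell import order
print(order.finish_job())"
```

```text
the job is handed in; nothing more can be done
None
```

The canister is packed with all four red-capped pods, lidded, locked and standing flat in the red order tray; I handed the job in at about 42 s of the 192 s allowed, and the hand-in returned no verdict.

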